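# Unlock the key drawer with the inner knob of a coaxial lock

### The job

Unlock the steel key cabinet: turn only the small orange inner knob of its lock clockwise (seen from above) until you feel it come firmly up against its stop, without leaning on the black outer code ring, dragging it round or forcing the stop, which would carry the ring along. Then pull the key drawer open by its handle, 8 cm or more, and let go. Leave the fuse puller, the neon tube and the panel latch where they lie.

Things in the scene. Friction and masses are not known exactly. Their poses are not given: they have to be found in the camera images.
- cabinet: grey steel key cabinet fixed to the shelf, 240 (x) x 220 (y) x 110 mm high; origin at the centre of its underside, its front with the drawer faces its own -x, z up. The lock stands on its flat top deck (110 mm above the shelf), on an upright axis at x = -45 mm, y = 0 of the cabinet
- code_ring: black outer ring of the lock, 56 mm across, its flat top 12 mm above the deck, coaxial with the knob; origin on the axis at deck height, x towards its white line, z up. It turns stiffly about the axis (0.22 N m of friction); it carries the knob's stop, so a knob turned beyond its stop drags the ring along
- ring_mark (a point): outer end of the white line on top of the code ring, 24 mm from the axis, 12 mm above the deck
- inner_knob: round orange knob standing up through the ring, 24 mm in diameter, its top 32 mm above the deck, 20 mm proud of the ring; origin on the axis at deck height, z up, x towards its white line, which starts 8 to 35 degrees clockwise of the cabinet's +x (locked). It turns clockwise seen from above with 0.05 N m of friction and stays where it is left
- knob_grip (a point): point on the knob's axis half-way up its exposed part, 22 mm above the deck (10 mm above the ring's top). The knob meets a hidden stop when its white line is somewhere between 63 and 98 degrees clockwise of the cabinet's +x, different from lock to lock; there the torque rises sharply from 0.05 to 0.27 N m, at which the ring is dragged along
- key_drawer (a joint): opening of the blue-fronted key drawer in m: 0 shut, 0.11 fully open; it slides out along the cabinet's -x against about 2 N of friction and stays where it is left. A cam on the knob blocks it until the knob is turned nearly home
- drawer_handle (a point): middle of the drawer's handle, a level steel bar 10 mm thick and 90 mm long along the cabinet's y, its centre line 42 mm in front of the drawer front, 86 mm above the shelf and 24 mm below the deck; bar free to be pinched from above, moves with the drawer
- fuse_puller: bystander: blue anodised fuse puller, about 125 x 25 x 14 mm, lying on the rear of the cabinet's deck; origin at its underside, x along its length
- neon_tube: bystander: clear glass neon tube with square aluminium end caps, 128 x 18 x 18 mm, lying on the shelf beside the cabinet; origin at its underside, x along its length
- panel_latch: bystander: chrome panel latch, 80 x 35 x 26 mm, lying on the shelf beside the cabinet; origin at its underside, x along its length

How it is judged:
On the way:
1. the inner knob is pressed against its stop (over 4 N at the stop for 0.1 s) with the drawer still shut (contact force between inner_knob and code_ring above 4 N and value of joint key_drawer below 0.02 m), for 0.1 s.
At the end, for the whole second after the job is handed in: the drawer stands at least 75 mm open and at rest, the inner knob is still turned to its unlocked place (over 54 degrees), the white line of the code ring has moved less than 2 mm, the fuse puller, neon tube and panel latch less than 10 mm (value of joint key_drawer above 0.075 m and velocity of joint key_drawer between -0.01 and 0.01 m/s and angle between the x axis of inner_knob and the x axis of cabinet, either way round above 0.95 rad and distance of ring_mark from where it was at the start of the episode below 0.002 m and distance of each of fuse_puller, neon_tube, panel_latch from where it was at the start of the episode below 0.01 m); the robot touches nothing.
It fails at once if the code ring dragged round (its white line moved over 2 mm, about 5 degrees) (distance of ring_mark from where it was at the start of the episode above 0.002 m).
It fails at once if the fingers lean on the code ring with over 12 N (contact force between the fingers and code_ring above 12 N).
It fails at once if a bystander moved over 10 mm (distance of any of fuse_puller, neon_tube, panel_latch from where it was at the start of the episode above 0.01 m).
It also fails if it takes over 64 s, if anything falls off the work surface, if the arm or the gripper's body presses on something with over 40 N, if the wrist force passes 120 N, or if a joint passes its speed limit or range.

### The arm

A 7-joint arm with a two-finger parallel gripper is mounted at the origin on the work surface. World frame = base frame: x ahead of the robot, y to its left, z up, the work surface at z = 0. Lengths are in m, angles in rad, forces in N, time in s.
With the tool pointing down it reaches from about 0.425 to 0.925 m from the base axis. Payload 6.8 kg.
Tool frame: the origin (TCP) lies on the centre line of the jaws, within the pads' length; the fingertips stand 11 mm ahead of it and the grasp point (between the pads) lies 8 mm behind it; z points along the fingers, y is the direction in which the jaws open and shut (so a half turn about z gives the same grasp; the last joint's range is limited). The gripper opens to 85 mm and grips with 20 to 120 N. Pads are 22 mm wide; open, the fingers measure 114 mm over their backs; the gripper's body (76 mm by 85 mm) begins 54 mm behind the grasp point. The pads swing forward as they close: fully open they stand 13 mm farther back than shut.
Start: joints at [1.205, 0.477, 0.022, 1.555, -0.011, 1.109, -0.083], TCP at [0.172, -0.653, 0.221] pointing down, gripper open.
Joint ranges: [-2.96, 2.96], [-0.34, 2.1], [-1.41, 1.46], [0.24, 2.44], [-1.37, 4.51], [0.17, 1.92], [-2.96, 2.96]. Speed limits (rad/s): [2.39, 2.39, 3.14, 3.14, 3.14, 3.14, 3.14].

### API

Orientations are given as a rotation vector (axis times angle).
In Python, from bench import r gives the robot as it stands.
- The arm moves only by the tool send_rows, never from a script. Its argument "deltas" is a list of rows, each a list of 7 numbers: the opening, from 0 (shut) to 1 (fully open), then the shift along the tool's x, y, z as a fraction of full scale, then the turn, a rotation vector about the tool's x, y, z as a fraction of full scale. In form: [[hand, x, y, z, ax, ay, az], ...]. A call has 1 to 20 rows; each row is the pose to reach, as a shift and turn from the pose commanded when the call began, along the tool's axes at that moment, turning the shorter way round; what a row does not reach only later rows make up. Full scale, the value 1, is 150 mm for a shift and 180 degrees for a turn. A row lasts 1/12 s, in which the tool goes at most 41.7 mm and 7.16 degrees, less where a joint would pass 70% of its speed; a pose out of reach is approached as far as the arm can. A call with a number of a shift or a turn outside -1 to 1 is refused whole. A call with a gripper value outside its range is refused whole. The fingers move at their own pace and stop on an object; "squeeze" is the grip in N (left out, the last holds). Time passes only in rows, so rows that repeat a pose let the fingers close. It gives the time, the measured TCP pose, the force and the opening at its end, in the units of the state.
- r.get_obs(): the state, without advancing time (a new reading comes with each control period).
- r.grab_frame(name): name is "scene" or "top"; returns a dict with "pixels" (480x640x3 uint8, red, green, blue), "camera_matrix" (3x3 intrinsics, pixels), "rvec" (rotation vector, rad) and "tvec" (3), from world to camera coordinates, as OpenCV has them. Camera axes: x right, y down, z forward; pixel columns grow to the right and rows downward; lengths in m; the calibration is good to about 2 mm. A picture is of the moment at which its call begins. There is no depth.
- r.hand_in(): hands the job in, once; it reports no verdict.
The state is a dict: "clock": time; "joints": joint angles; "qvel": joint speeds; "tau": joint torques, N m; "tcp_pos": TCP position; "orientation": TCP orientation; "contact_force": force on the tool from outside, world axes, zero at the start; "moment": the same for the moment, N m; "grip_width": finger opening in m.
Only numpy, scipy, OpenCV 4.12 (cv2) and the standard library are available. Lean on these libraries where they do the work, as an engineer would, in place of code of your own. Each camera call takes 0.05 s, during which the arm holds its last target. There are 200 camera calls.

## Working session

There is one attempt and no reset: what is moved stays moved. The work goes in short steps, Python scripts to look and compute and a tool call to move; the robot and the scene stay as the last step left them, time stands still between calls to the robot, and variables do not carry over. Pictures are saved under pics/ and viewed, about 8 in all and at most 12, crops included, and the job is handed in when it is done.

Besides the shell and the picture viewer there is one more tool, called after "Call:" by a JSON object that holds its "op" and its "data", one argument or row to a line. send_rows: Moves the arm, as the interface text tells. Shift numbers are shares of 150 mm and turn numbers shares of 180 degrees, none past 1 either way. Its arguments: {"type":"object","properties":{"deltas":{"type":"array","items":{"type":"array","items":{"type":"number"}}},"squeeze":{"type":"number"}},"required":["deltas"]}

```bash
mkdir -p pics; ls
python3 - <<'E'
from bench import r
import cv2,numpy as np
print(r.get_obs())
for n in("scene","top"):
    f=r.grab_frame(n); cv2.imwrite(f"pics/{n}0.png",f["pixels"][...,::-1]); print(n,f["camera_matrix"],f["rvec"],f["tvec"])
E
```

```text
pics
{'clock': 0.0, 'joints': array([ 1.20491612,  0.47780794,  0.02230059,  1.55646574, -0.01148388,
        1.10929482, -0.08311415]), 'qvel': array([ 0.00051911,  0.00120635,  0.00178542,  0.0014475 ,  0.0006251 ,
       -0.00053814,  0.00129301]), 'tau': array([ 1.43109742e-05, -5.96446967e+01,  1.60806444e+00, -2.81193674e+01,
        1.25107021e-02,  9.48536064e-03, -1.00487844e-05]), 'tcp_pos': array([ 0.17192568, -0.65209769,  0.22011369]), 'orientation': array([-3.11372800e+00, -4.03643958e-01,  5.81247603e-04]), 'contact_force': array([0.31795074, 0.61147772, 0.50088521]), 'moment': array([ 0.03836123, -0.01941265, -0.05411661]), 'grip_width': 0.08568927559404332}
scene [[521.34876063   0.         317.39881777]
 [  0.         521.34876063 248.0869768 ]
 [  0.           0.           1.        ]] [ 2.02484268  0.82811461 -0.44103749] [-0.50560152 -0.17119134  1.24279258]
top [[445.08527736   0.         322.37262317]
 [  0.         445.08527736 236.06988097]
 [  0.           0.           1.        ]] [ 2.13632868 -2.15251823  0.16402439] [0.0267744  0.67998753 0.71247644]
```

View pics/scene0.png

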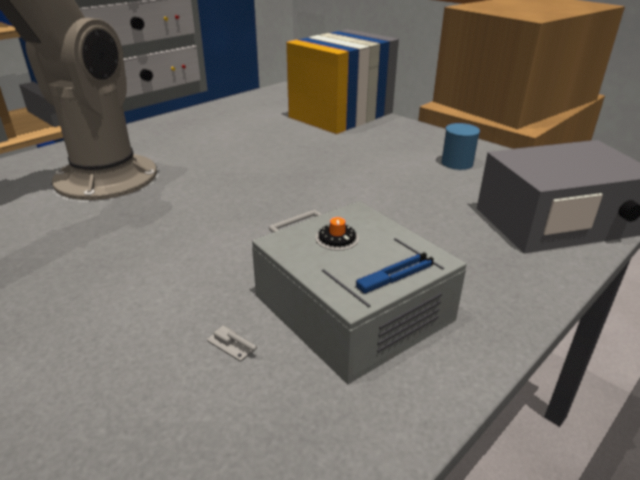

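View pics/top0.png

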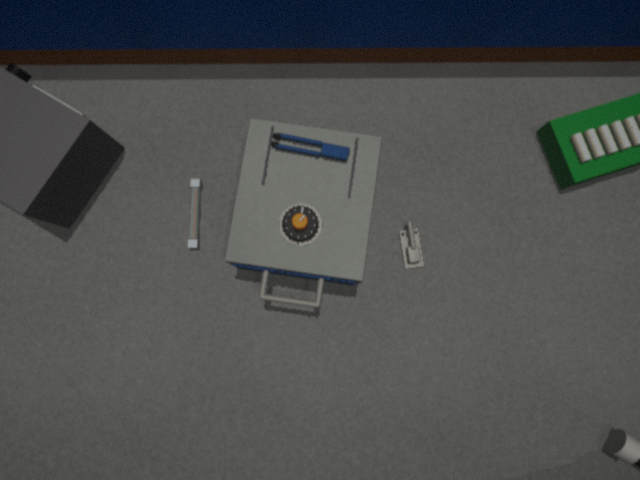

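The top view shows the deck corners at about (250,120), (381,136), (361,280) and (229,263). The knob is at (300,221) and the handle bar runs from (263,299) to (320,304). The neon tube is at (195,213), the latch at (411,245) and the puller at (310,147).

```bash
cat > h.py <<'E'
from bench import r
import cv2,numpy as np
from scipy.optimize import least_squares
from scipy.spatial.transform import Rotation as R
def ray(f,uv,z):
    K,Rm,t=f["camera_matrix"],cv2.Rodrigues(f["rvec"])[0],np.asarray(f["tvec"]).ravel()
    c=-Rm.T@t; d=Rm.T@np.linalg.inv(K)@np.array([*uv,1.]); return c+d*(z-c[2])/d[2]
def proj(f,P): return cv2.projectPoints(np.atleast_2d(np.array(P,float)),f["rvec"],f["tvec"],f["camera_matrix"],None)[0][:,0]
def orange(f):
    h=cv2.cvtColor(f["pixels"],cv2.COLOR_RGB2HSV); m=cv2.inRange(h,(5,170,90),(22,255,255))
    n,l,s,c=cv2.connectedComponentsWithStats(m); return s,c
E
python3 - <<'E'
from h import *
f=r.grab_frame("top"); g=r.grab_frame("scene")
for uv in [(250,120),(381,136),(361,280),(229,263)]: print("deck",ray(f,uv,.11).round(4))
for uv in [(263,299),(320,304)]: print("handle",ray(f,uv,.091).round(4))
for uv in [(195,213),(411,245)]: print("by",ray(f,uv,.01).round(4))
print("scene deck",[ray(g,uv,.11).round(4) for uv in [(254,242),(354,319),(464,264),(363,209)]])
for q in(f,g):
    s,c=orange(q); 
    for i in range(1,len(s)):
        if s[i,4]>15: print(s[i],c[i],ray(q,c[i],.132).round(4),ray(q,c[i],.142).round(4))
a=cv2.resize(f["pixels"][195:250,270:330],None,fx=10,fy=10,interpolation=cv2.INTER_CUBIC)
cv2.imwrite("pics/c1.png",a[...,::-1])
E
```

```text
deck [0.8654 0.1395 0.11  ]
deck [ 0.8363 -0.0755  0.11  ]
deck [ 0.6016 -0.0379  0.11  ]
deck [0.6297 0.1685 0.11  ]
handle [0.5736 0.117  0.091 ]
handle [0.565  0.0264 0.091 ]
by [0.7306 0.2533 0.01  ]
by [ 0.6689 -0.1383  0.01  ]
scene deck [array([ 0.6121, -0.0424,  0.11  ]), array([ 0.8385, -0.069 ,  0.11  ]), array([0.873 , 0.1331, 0.11  ]), array([0.6638, 0.1551, 0.11  ])]
[292 214  15  15 142] [298.78873239 221.73943662] [0.6905 0.058  0.132 ] [0.6887 0.0575 0.142 ]
[ 287   40   61   93 4699] [317.48776335  84.65822515] [0.1502 0.5691 0.132 ] [0.1745 0.5442 0.142 ]
[330 218  15  18 220] [337.11818182 226.96818182] [0.6969 0.0531 0.132 ] [0.7079 0.0407 0.142 ]
```

View pics/c1.png

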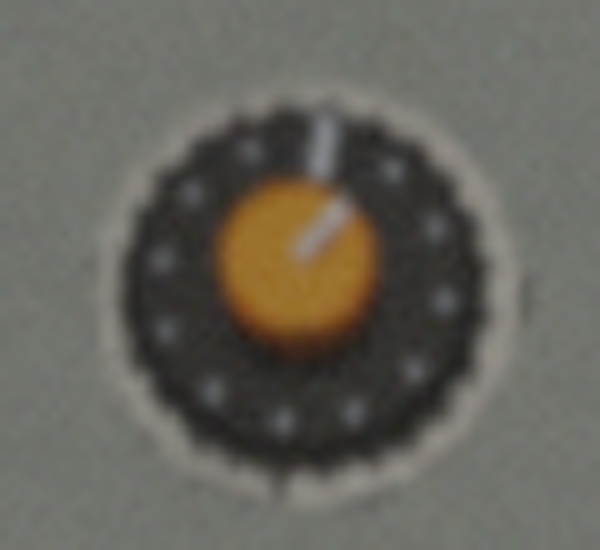

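Run:
```python
from h import *
f=r.grab_frame("top"); g=r.grab_frame("scene")
L=np.array
obs=[(f,(-120,110,110),(229,262)),(f,(-120,-110,110),(361,279)),(f,(120,110,110),(250,120)),(f,(120,-110,110),(381,136)),
(f,(-45,0,122),(300.05,223.2)),(f,(-45,0,142),(299.3,220.8)),(f,(-162,45,86),(265,298)),(f,(-162,-45,86),(319,304)),
(g,(-120,-110,110),(254,243)),(g,(120,-110,110),(353,321)),(g,(120,110,110),(464,264)),(g,(-45,0,134),(337.1,227))]
def pt(p,q):
    c,s=np.cos(p[2]),np.sin(p[2]); x,y,z=L(q)/1000; return [p[0]+c*x-s*y,p[1]+s*x+c*y,z]
res=lambda p:np.concatenate([proj(k,pt(p,q))[0]-L(u) for k,q,u in obs])
for sel in (slice(0,8),slice(8,12),slice(0,12)):
    full=obs; o2=obs[sel]
    s=least_squares(lambda p:np.concatenate([proj(k,pt(p,q))[0]-L(u) for k,q,u in o2]),[.74,.05,-.12],loss='soft_l1')
    print(s.x,np.degrees(s.x[2]),s.fun.round(1)); print("knob",pt(s.x,(-45,0,132)),"handle",pt(s.x,(-162,0,86)))
o=r.get_obs(); T=R.from_rotvec(o["orientation"]); print(T.as_matrix().round(3))
# knob line angle (top)
a=ray(f,(270+29.3,195+25.3),.142);b=ray(f,(270+34.1,195+20.),.142);print("knob line world deg",np.degrees(np.arctan2(*(b-a)[[1,0]])))
```

```text
[ 0.73356358  0.04953556 -0.13961991] -7.999631765470004 [-4.3  0.8  3.1  2.3 -1.4 -1.3  0.4 -0.4  0.5  0.6  0.6  0.7 -1.3 -2.6
  0.3 -1.2]
knob [np.float64(0.6890014759775296), np.float64(0.0557980674834719), np.float64(0.132)] handle [np.float64(0.5731400072862403), np.float64(0.07208057566548712), np.float64(0.086)]
[ 0.74180605  0.04654666 -0.13931266] -7.982027704549614 [-3.5 -1.2 -0.1  4.5  3.9 -0.8  0.1 -1. ]
knob [np.float64(0.6972420286093589), np.float64(0.05279546851955804), np.float64(0.132)] handle [np.float64(0.5813755626054128), np.float64(0.06904237763349101), np.float64(0.086)]
[ 0.73482605  0.05008362 -0.13458416] -7.711104168498523 [-4.3  0.4  3.2  1.2 -2.1 -1.8 -0.3 -1.5  0.3 -0.1  0.4 -0.1 -1.2 -3.2
  0.5 -2.  -4.8 -3.6 -1.9  0.5  0.9 -4.  -1.8 -3.4]
knob [np.float64(0.6902329751864275), np.float64(0.0561216386399364), np.float64(0.132)] handle [np.float64(0.5742909811478105), np.float64(0.0718204926856719), np.float64(0.086)]
[[ 0.967  0.255 -0.   ]
 [ 0.255 -0.967  0.001]
 [-0.    -0.001 -1.   ]]
knob line world deg -41.87011510840993
```

Call:
{"op": "send_rows", "data": {
  "deltas": [
    [0.6, 0.2, -0.16, 0, 0, 0, 0],
    [0.6, 0.4, -0.33, 0, 0, 0, 0],
    [0.6, 0.6, -0.49, 0, 0, 0, 0],
    [0.6, 0.75, -0.61, 0, 0, 0, 0],
    [0.6, 0.907, -0.737, 0, 0, 0, 0],
    [0.6, 0.907, -0.737, 0, 0, 0, 0]
  ]
}}

```text
clock: 0.8
tcp_pos: [0.2809, -0.5056, 0.2212]
orientation: [-3.111, -0.417, -0.004]
contact_force: [1.4, -0.3, 0.1]
grip_width: 0.0514
```

Call:
{"op": "send_rows", "data": {
  "deltas": [
    [0.6, 0.2, -0.16, 0, 0, 0, 0],
    [0.6, 0.4, -0.33, 0, 0, 0, 0],
    [0.6, 0.6, -0.49, 0, 0, 0, 0],
    [0.6, 0.75, -0.61, 0, 0, 0, 0],
    [0.6, 0.907, -0.737, 0, 0, 0, 0],
    [0.6, 0.907, -0.737, 0, 0, 0, 0]
  ]
}}

```text
clock: 1.3
tcp_pos: [0.3834, -0.3638, 0.2214]
orientation: [-3.112, -0.418, -0.004]
contact_force: [0.4, -0.9, 0.2]
grip_width: 0.0511
```

Call:
{"op": "send_rows", "data": {
  "deltas": [
    [0.6, 0.2, -0.16, 0, 0, 0, 0],
    [0.6, 0.4, -0.33, 0, 0, 0, 0],
    [0.6, 0.6, -0.49, 0, 0, 0, 0],
    [0.6, 0.75, -0.61, 0, 0, 0, 0],
    [0.6, 0.907, -0.737, 0, 0, 0, 0],
    [0.6, 0.907, -0.737, 0, 0, 0, 0]
  ]
}}

```text
clock: 1.8
tcp_pos: [0.4862, -0.2218, 0.2215]
orientation: [-3.111, -0.417, -0.005]
contact_force: [0.9, 0.3, -0.4]
grip_width: 0.0513
```

Call:
{"op": "send_rows", "data": {
  "deltas": [
    [0.6, 0.2, -0.16, 0, 0, 0, 0],
    [0.6, 0.4, -0.33, 0, 0, 0, 0],
    [0.6, 0.6, -0.49, 0, 0, 0, 0],
    [0.6, 0.75, -0.61, 0, 0, 0, 0],
    [0.6, 0.907, -0.737, 0, 0, 0, 0],
    [0.6, 0.907, -0.737, 0, 0, 0, 0]
  ]
}}

```text
clock: 2.3
tcp_pos: [0.5887, -0.0796, 0.2213]
orientation: [-3.11, -0.416, -0.005]
contact_force: [0.3, 0.3, 0.2]
grip_width: 0.0511
```

Call:
{"op": "send_rows", "data": {
  "deltas": [
    [0.6, 0.2, -0.16, 0, 0, 0, -0.035],
    [0.6, 0.4, -0.33, 0, 0, 0, -0.07],
    [0.6, 0.6, -0.49, 0, 0, 0, -0.105],
    [0.6, 0.75, -0.61, 0, 0, 0, -0.14],
    [0.6, 0.907, -0.737, 0, 0, 0, -0.18],
    [0.6, 0.907, -0.737, 0, 0, 0, -0.22],
    [0.6, 0.907, -0.737, 0, 0, 0, -0.26],
    [0.6, 0.907, -0.737, 0, 0, 0, -0.3],
    [0.6, 0.907, -0.737, 0, 0, 0, -0.34],
    [0.6, 0.907, -0.737, 0, 0, 0, -0.38],
    [0.6, 0.907, -0.737, 0, 0, 0, -0.42],
    [0.6, 0.907, -0.737, 0, 0, 0, -0.46],
    [0.6, 0.907, -0.737, 0, 0, 0, -0.5],
    [0.6, 0.907, -0.737, 0, 0, 0, -0.54],
    [0.6, 0.907, -0.737, 0, 0, 0, -0.583],
    [0.6, 0.907, -0.737, 0, 0, 0, -0.583],
    [0.6, 0.907, -0.737, 0, 0, 0, -0.583]
  ]
}}

```text
clock: 3.72
tcp_pos: [0.689, 0.0542, 0.2208]
orientation: [-1.582, -2.714, 0.0]
contact_force: [-1.6, 0.2, -0.9]
grip_width: 0.0513
```

```bash
cat >> h.py <<'E'
def st():
    o=r.get_obs(); M=R.from_rotvec(o["orientation"]).as_matrix()
    print("t",round(o["clock"],2),"tcp",o["tcp_pos"].round(4),"yaw_y",np.degrees(np.arctan2(M[1,1],M[0,1])).round(2),"z",M[:,2].round(4),"j",o["joints"].round(2),"F",o["contact_force"].round(2),"M",o["moment"].round(3),"w",round(o["grip_width"],4)); return o,M
E
python3 - <<'E'
from h import *
o,M=st(); print(M.round(4)); print("delta tool/150mm to (.689,.056,.16):",(M.T@(np.array([.689,.056,.16])-o["tcp_pos"])/.15).round(3))
for n in("scene","top"):
    f=r.grab_frame(n); cv2.imwrite(f"pics/{n}1.png",f["pixels"][...,::-1])
E
```

```text
t 3.72 tcp [0.689  0.0542 0.2208] yaw_y 29.53 z [-6.e-04  0.e+00 -1.e+00] j [ 0.28  0.6  -0.69  1.47  0.39  1.21  0.06] F [-1.58  0.23 -0.92] M [-0.012 -0.035 -0.014] w 0.0513
[[-4.929e-01  8.701e-01 -6.000e-04]
 [ 8.701e-01  4.929e-01  0.000e+00]
 [ 3.000e-04 -5.000e-04 -1.000e+00]]
delta tool/150mm to (.689,.056,.16): [0.01  0.006 0.405]
```

Call:
{"op": "send_rows", "data": {
  "deltas": [
    [0.6, 0, 0, 0.13, 0, 0, 0],
    [0.6, 0.01, 0.006, 0.27, 0, 0, 0],
    [0.6, 0.01, 0.006, 0.405, 0, 0, 0],
    [0.6, 0.01, 0.006, 0.405, 0, 0, 0],
    [0.6, 0.01, 0.006, 0.405, 0, 0, 0]
  ]
}}

```text
clock: 4.23
tcp_pos: [0.6884, 0.0566, 0.1596]
orientation: [-1.579, -2.714, 0.002]
contact_force: [-0.4, 0.3, 0.1]
grip_width: 0.051
```

Run:
```python
from h import *
st(); a=[]
for n,c in(("scene",(160,280,270,400)),("top",(160,280,235,365))):
    f=r.grab_frame(n); q=cv2.resize(f["pixels"][c[0]:c[1],c[2]:c[3]],(390,360) ,interpolation=cv2.INTER_CUBIC); a.append(q)
    print(n,proj(f,[[.689,.056,.142],[.689,.056,.149]]).round(1))
cv2.imwrite("pics/c2.png",np.hstack(a)[...,::-1])
```

```text
t 4.23 tcp [0.6884 0.0566 0.1596] yaw_y 29.63 z [-2.2e-03 -5.0e-04 -1.0e+00] j [ 0.27  0.65 -0.67  1.53  0.43  1.11  0.02] F [-0.42  0.3   0.05] M [ 0.027 -0.085 -0.035] w 0.051
scene [[334.8 218.8]
 [334.9 214.8]]
top [[299.8 221.5]
 [299.6 220.7]]
```

View pics/c2.png

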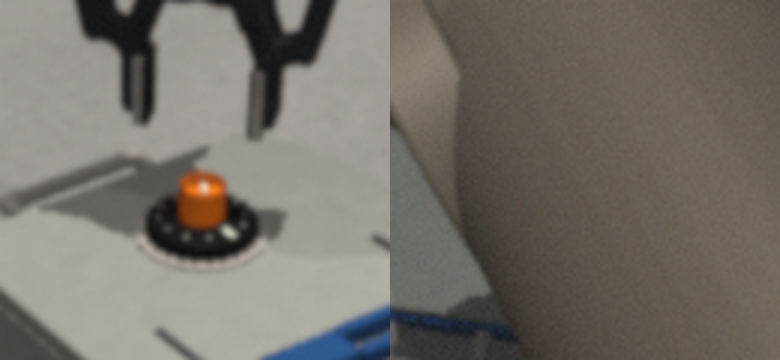

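The scene crop shows the knob top at about (337.3,220.7) and the fingertip midpoint at about (336,203). The jaws are centred sideways on the knob, and their tips sit a little higher than nominal because they swing back when open.

Call:
{"op": "send_rows", "data": {
  "deltas": [
    [0.5, 0, 0, 0.05, 0, 0, 0],
    [0.5, 0, 0, 0.1, 0, 0, 0],
    [0.5, 0, 0, 0.1, 0, 0, 0],
    [0.5, 0, 0, 0.1, 0, 0, 0]
  ]
}}

```text
clock: 4.67
tcp_pos: [0.6887, 0.0567, 0.1449]
orientation: [-1.578, -2.716, 0.001]
contact_force: [0.1, -0.6, 0.3]
grip_width: 0.0425
```

Run:
```python
from h import *
o,M=st(); f=r.grab_frame("scene"); c=(180,260,280,400)
q=cv2.resize(f["pixels"][c[0]:c[1],c[2]:c[3]],None,fx=6,fy=6,interpolation=cv2.INTER_CUBIC)
off=np.array([2.5,1.9])
for s in(-1,1):
  for h in (0.011,0.0):
    p=proj(f,o["tcp_pos"]+M[:,1]*s*o["grip_width"]/2+M[:,2]*h)[0]+off; print(s,h,p.round(1)); cv2.circle(q,tuple(int(v) for v in (p-[c[2],c[0]])*6),4,(0,255,0),1)
cv2.imwrite("pics/c3.png",q[...,::-1])
```

```text
t 4.67 tcp [0.6887 0.0567 0.1449] yaw_y 29.7 z [-9.e-04 -3.e-04 -1.e+00] j [ 0.26  0.66 -0.66  1.55  0.44  1.09  0.02] F [ 0.14 -0.63  0.26] M [-0.002  0.043 -0.005] w 0.0425
-1 0.011 [323.9 223.2]
-1 0.0 [324. 217.]
1 0.011 [350.8 226.9]
1 0.0 [351.1 220.7]
```

View pics/c3.png

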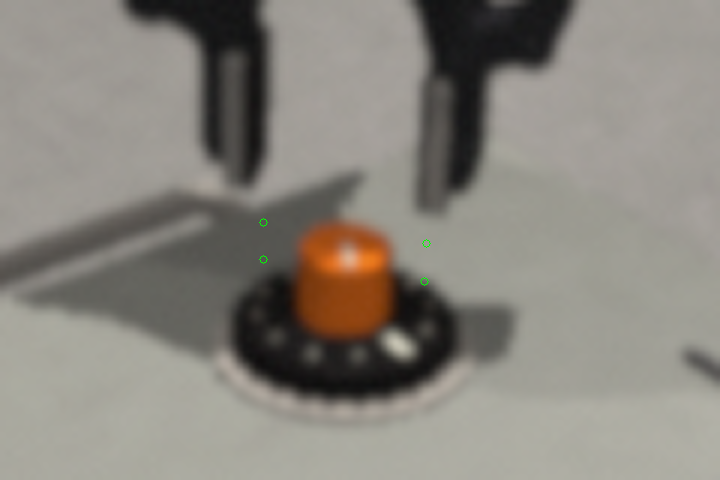

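The tips look higher than the nominal geometry predicts, so I'll go down in small steps and watch the force.

Call:
{"op": "send_rows", "data": {
  "deltas": [
    [0.5, 0, 0, 0.025, 0, 0, 0],
    [0.5, 0, 0, 0.05, 0, 0, 0],
    [0.5, 0, 0, 0.05, 0, 0, 0],
    [0.5, 0, 0, 0.05, 0, 0, 0]
  ]
}}

```text
clock: 5.05
tcp_pos: [0.6888, 0.0569, 0.1375]
orientation: [-1.577, -2.716, 0.001]
contact_force: [0.4, -0.4, 0.6]
grip_width: 0.0425
```

Run:
```python
from h import *
o,M=st(); f=r.grab_frame("scene"); c=(180,260,280,400)
q=cv2.resize(f["pixels"][c[0]:c[1],c[2]:c[3]],None,fx=6,fy=6,interpolation=cv2.INTER_CUBIC)
for n in("scene","top"):
    g=r.grab_frame(n); Rm=cv2.Rodrigues(g["rvec"])[0]; print(n,(-Rm.T@g["tvec"]).round(3))
cv2.imwrite("pics/c4.png",q[...,::-1])
```

```text
t 5.05 tcp [0.6888 0.0569 0.1375] yaw_y 29.71 z [-6.e-04 -1.e-04 -1.e+00] j [ 0.26  0.67 -0.66  1.55  0.45  1.08  0.01] F [ 0.35 -0.36  0.56] M [ 0.017 -0.035  0.002] w 0.0425
scene [ 1.151 -0.457  0.543]
top [0.566 0.024 0.806]
```

View pics/c4.png

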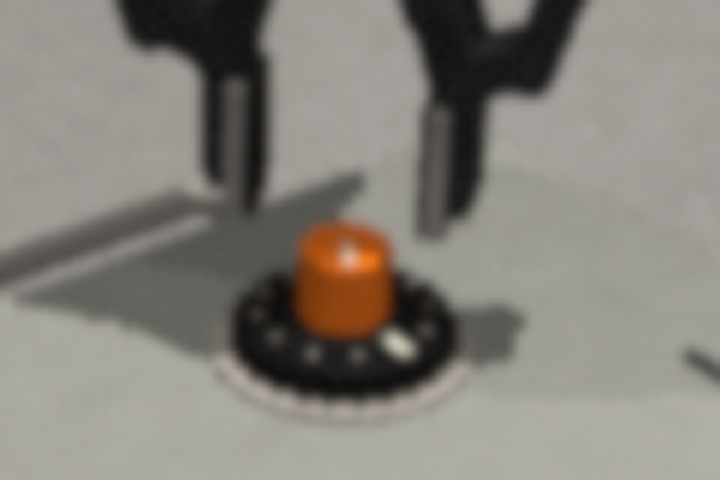

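Scene crop: the tips (rows about 215 to 219) still look a little above the knob top (row 221). By the nominal geometry they should surround it without touching the ring. I'll close gently here to find out.

Call:
{"op": "send_rows", "data": {
  "deltas": [
    [0.4, 0, 0, 0, 0, 0, 0],
    [0.32, 0, 0, 0, 0, 0, 0],
    [0.28, 0, 0, 0, 0, 0, 0],
    [0.24, 0, 0, 0, 0, 0, 0],
    [0.24, 0, 0, 0, 0, 0, 0],
    [0.24, 0, 0, 0, 0, 0, 0]
  ],
  "squeeze": 20
}}

```text
clock: 5.7
tcp_pos: [0.689, 0.0569, 0.1379]
orientation: [1.578, 2.717, -0.0]
contact_force: [0.9, 0.6, -0.0]
grip_width: 0.0205
```

Run:
```python
from h import *
o,M=st(); f=r.grab_frame("scene"); c=(180,260,280,400); st()
q=cv2.resize(f["pixels"][c[0]:c[1],c[2]:c[3]],None,fx=6,fy=6,interpolation=cv2.INTER_CUBIC)
cv2.imwrite("pics/c5.png",q[...,::-1])
```

```text
t 5.7 tcp [0.689  0.0569 0.1379] yaw_y 29.71 z [ 0. -0. -1.] j [ 0.26  0.67 -0.66  1.55  0.45  1.08  0.01] F [ 0.91  0.57 -0.03] M [-0.042 -0.047 -0.013] w 0.0205
t 5.75 tcp [0.689  0.057  0.1379] yaw_y 29.71 z [ 0. -0. -1.] j [ 0.26  0.67 -0.66  1.55  0.45  1.08  0.01] F [ 0.09 -0.44  0.04] M [-0.063 -0.018 -0.034] w 0.0206
```

View pics/c5.png

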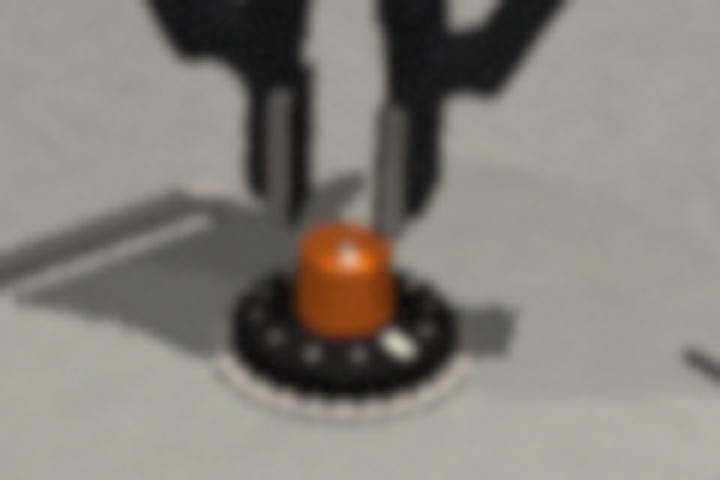

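The jaws closed to 20.5 mm without catching the 24 mm knob, so the real tips sit above its top, contrary to nominal. Next is a gentle touch test: I'll lower the near-shut fingers onto the knob top to calibrate the tip height.

Call:
{"op": "send_rows", "data": {
  "deltas": [
    [0.24, 0, 0, 0.007, 0, 0, 0],
    [0.24, 0, 0, 0.013, 0, 0, 0],
    [0.24, 0, 0, 0.02, 0, 0, 0],
    [0.24, 0, 0, 0.02, 0, 0, 0]
  ]
}}

```text
clock: 6.08
tcp_pos: [0.6888, 0.0569, 0.1345]
orientation: [-1.577, -2.716, 0.001]
contact_force: [-0.5, 0.5, -0.2]
grip_width: 0.0205
```

Call:
{"op": "send_rows", "data": {
  "deltas": [
    [0.24, 0, 0, 0.007, 0, 0, 0],
    [0.24, 0, 0, 0.007, 0, 0, 0],
    [0.24, 0, 0, 0.007, 0, 0, 0]
  ]
}}

```text
clock: 6.33
tcp_pos: [0.689, 0.0569, 0.1337]
orientation: [-1.578, -2.717, 0.0]
contact_force: [-0.4, -0.1, 0.8]
grip_width: 0.0203
```

Call:
{"op": "send_rows", "data": {
  "deltas": [
    [0.24, 0, 0, 0.007, 0, 0, 0],
    [0.24, 0, 0, 0.007, 0, 0, 0],
    [0.24, 0, 0, 0.007, 0, 0, 0]
  ]
}}

```text
clock: 6.58
tcp_pos: [0.689, 0.0569, 0.1327]
orientation: [-1.578, -2.717, 0.0]
contact_force: [-0.7, -0.6, -1.1]
grip_width: 0.0205
```

Run:
```python
from h import *
st(); 
for i in range(3): f=r.grab_frame("scene"); st()
t=r.grab_frame("top")["pixels"]; q=cv2.resize(f["pixels"][180:260,280:400],None,fx=5,fy=5,interpolation=cv2.INTER_CUBIC)
cv2.imwrite("pics/c6.png",q[...,::-1])
```

```text
t 6.58 tcp [0.689  0.0569 0.1327] yaw_y 29.71 z [-1.e-04 -1.e-04 -1.e+00] j [ 0.26  0.68 -0.66  1.55  0.45  1.07  0.01] F [-0.72 -0.62 -1.11] M [ 0.013 -0.019  0.036] w 0.0205
t 6.63 tcp [0.689  0.0569 0.1328] yaw_y 29.71 z [ 0.  0. -1.] j [ 0.26  0.68 -0.66  1.55  0.45  1.07  0.01] F [-0.14  0.3  -0.42] M [ 0.001 -0.034 -0.019] w 0.0206
t 6.68 tcp [0.689  0.057  0.1328] yaw_y 29.71 z [ 0. -0. -1.] j [ 0.26  0.68 -0.66  1.55  0.45  1.07  0.01] F [ 0.35  0.8  -0.01] M [-0.002  0.048 -0.004] w 0.0208
t 6.73 tcp [0.689  0.0569 0.1328] yaw_y 29.71 z [ 0. -0. -1.] j [ 0.26  0.68 -0.66  1.55  0.45  1.07  0.01] F [0.39 0.18 0.13] M [ 0.016 -0.036  0.041] w 0.0208
```

View pics/c6.png

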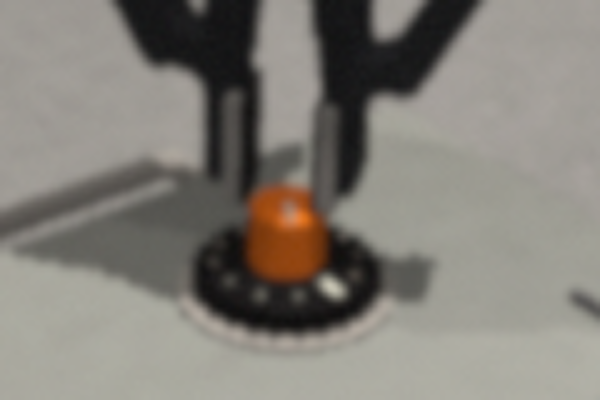

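The picture can't settle whether the tips are above or behind the knob. I'll calibrate the tip height by touch on the bare shelf in front of the cabinet, around (0.47, 0).

Call:
{"op": "send_rows", "data": {
  "deltas": [
    [0.24, 0, 0, -0.15, 0, 0, 0],
    [0.24, 0, 0, -0.4, 0, 0, 0],
    [0.24, 0, 0, -0.47, 0, 0, 0],
    [0.24, 0.1, -0.3, -0.47, 0, 0, 0],
    [0.24, 0.15, -0.5, -0.47, 0, 0, 0],
    [0.24, 0.19, -0.74, -0.47, 0, 0, 0],
    [0.24, 0.19, -0.74, -0.47, 0, 0, 0]
  ]
}}

```text
clock: 7.37
tcp_pos: [0.5716, 0.024, 0.202]
orientation: [-1.576, -2.714, 0.012]
contact_force: [-0.3, -0.4, -0.4]
grip_width: 0.0207
```

Call:
{"op": "send_rows", "data": {
  "deltas": [
    [0.24, 0.1, -0.3, 0, 0, 0, 0],
    [0.24, 0.15, -0.5, 0, 0, 0, 0],
    [0.24, 0.19, -0.74, 0, 0, 0, 0],
    [0.24, 0.19, -0.74, 0.2, 0, 0, 0],
    [0.24, 0.19, -0.74, 0.45, 0, 0, 0],
    [0.24, 0.19, -0.74, 0.7, 0, 0, 0],
    [0.24, 0.19, -0.74, 0.95, 0, 0, 0],
    [0.24, 0.19, -0.74, 1, 0, 0, 0],
    [0.24, 0.19, -0.74, 1, 0, 0, 0],
    [0.24, 0.19, -0.74, 1, 0, 0, 0]
  ]
}}

```text
clock: 8.2
tcp_pos: [0.4689, -0.003, 0.0543]
orientation: [1.577, 2.717, 0.001]
contact_force: [0.3, -0.2, 0.5]
grip_width: 0.0208
```

Run:
```python
from h import *
o,M=st(); a=[]
for n in("top","scene"):
    f=r.grab_frame(n); P=np.array([o["tcp_pos"]+M[:,2]*h for h in(-.008,0,.011)]); p=proj(f,P); print(n,p.round(1))
    u,v=p[1].astype(int); u=np.clip(u,65,575);v=np.clip(v,60,420); print("crop",u-65,v-60)
    a.append(cv2.resize(f["pixels"][v-60:v+60,u-65:u+65],(390,360),interpolation=cv2.INTER_CUBIC))
cv2.imwrite("pics/c7.png",np.hstack(a)[...,::-1])
```

```text
t 8.2 tcp [ 0.4689 -0.003   0.0543] yaw_y 29.74 z [ 9.e-04  3.e-04 -1.e+00] j [ 0.43  0.47 -0.67  2.14  0.47  0.68 -0.04] F [ 0.34 -0.16  0.47] M [ 0.039 -0.022 -0.015] w 0.0208
top [[338.6 363.9]
 [338.4 363.2]
 [338.2 362.3]]
crop 273 303
scene [[221.1 225.5]
 [221.6 229.3]
 [222.2 234.5]]
crop 156 169
```

View pics/c7.png

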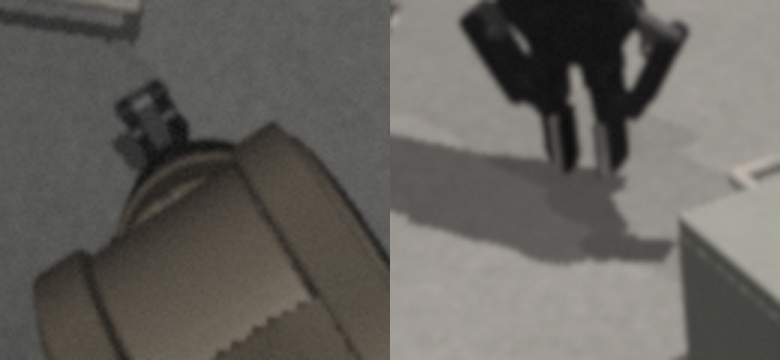

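In the scene picture, the tips at about (221,226.5) sit near the projected grasp point rather than at TCP +11 mm. I'll confirm by touching the shelf.

Call:
{"op": "send_rows", "data": {
  "deltas": [
    [0.24, 0, 0, 0.1, 0, 0, 0],
    [0.24, 0, 0, 0.22, 0, 0, 0],
    [0.24, 0, 0, 0.22, 0, 0, 0],
    [0.24, 0, 0, 0.22, 0, 0, 0]
  ]
}}

```text
clock: 8.63
tcp_pos: [0.4686, -0.0036, 0.0214]
orientation: [1.577, 2.716, 0.001]
contact_force: [-0.5, 0.1, 0.1]
grip_width: 0.0207
```

Call:
{"op": "send_rows", "data": {
  "deltas": [
    [0.24, 0, 0, 0.01, 0, 0, 0],
    [0.24, 0, 0, 0.02, 0, 0, 0],
    [0.24, 0, 0, 0.03, 0, 0, 0],
    [0.24, 0, 0, 0.04, 0, 0, 0],
    [0.24, 0, 0, 0.04, 0, 0, 0]
  ]
}}

```text
clock: 9.05
tcp_pos: [0.468, -0.0036, 0.0143]
orientation: [1.578, 2.717, 0.0]
contact_force: [-0.5, 0.2, -0.0]
grip_width: 0.0206
```

Call:
{"op": "send_rows", "data": {
  "deltas": [
    [0.24, 0, 0, 0.007, 0, 0, 0],
    [0.24, 0, 0, 0.014, 0, 0, 0],
    [0.24, 0, 0, 0.014, 0, 0, 0]
  ]
}}

```text
clock: 9.3
tcp_pos: [0.4678, -0.0036, 0.012]
orientation: [-1.577, -2.717, 0.0]
contact_force: [0.2, -0.3, -0.4]
grip_width: 0.0206
```

Call:
{"op": "send_rows", "data": {
  "deltas": [
    [0.24, 0, 0, 0.007, 0, 0, 0],
    [0.24, 0, 0, 0.014, 0, 0, 0],
    [0.24, 0, 0, 0.014, 0, 0, 0]
  ]
}}

```text
clock: 9.55
tcp_pos: [0.4678, -0.0036, 0.0099]
orientation: [-1.577, -2.717, 0.0]
contact_force: [-0.6, -0.4, 0.1]
grip_width: 0.0206
```

Call:
{"op": "send_rows", "data": {
  "deltas": [
    [0.24, 0, 0, 0.007, 0, 0, 0],
    [0.24, 0, 0, 0.014, 0, 0, 0],
    [0.24, 0, 0, 0.014, 0, 0, 0]
  ]
}}

```text
clock: 9.8
tcp_pos: [0.4678, -0.0036, 0.0077]
orientation: [-1.578, -2.716, 0.0]
contact_force: [0.7, 0.3, -0.0]
grip_width: 0.0202
```

Call:
{"op": "send_rows", "data": {
  "deltas": [
    [0.24, 0, 0, 0.007, 0, 0, 0],
    [0.24, 0, 0, 0.014, 0, 0, 0],
    [0.24, 0, 0, 0.014, 0, 0, 0]
  ]
}}

```text
clock: 10.05
tcp_pos: [0.4678, -0.0036, 0.0057]
orientation: [-1.578, -2.717, 0.0]
contact_force: [0.1, -0.3, -0.3]
grip_width: 0.0204
```

Call:
{"op": "send_rows", "data": {
  "deltas": [
    [0.24, 0, 0, 0.007, 0, 0, 0],
    [0.24, 0, 0, 0.014, 0, 0, 0],
    [0.24, 0, 0, 0.014, 0, 0, 0]
  ]
}}

```text
clock: 10.3
tcp_pos: [0.4678, -0.0036, 0.0036]
orientation: [-1.578, -2.717, 0.0]
contact_force: [0.8, 0.7, -0.8]
grip_width: 0.0203
```

Call:
{"op": "send_rows", "data": {
  "deltas": [
    [0.24, 0, 0, 0.007, 0, 0, 0],
    [0.24, 0, 0, 0.014, 0, 0, 0],
    [0.24, 0, 0, 0.014, 0, 0, 0]
  ]
}}

```text
clock: 10.55
tcp_pos: [0.4678, -0.0036, 0.0015]
orientation: [-1.578, -2.717, 0.0]
contact_force: [0.2, -0.8, -0.6]
grip_width: 0.0207
```

The TCP reads 1.5 mm above the shelf with no contact, so the reported TCP is biased. I'll carry on until it touches.

Call:
{"op": "send_rows", "data": {
  "deltas": [
    [0.24, 0, 0, 0.007, 0, 0, 0],
    [0.24, 0, 0, 0.014, 0, 0, 0],
    [0.24, 0, 0, 0.02, 0, 0, 0],
    [0.24, 0, 0, 0.02, 0, 0, 0]
  ]
}}

```text
clock: 10.88
tcp_pos: [0.4678, -0.0036, -0.0015]
orientation: [-1.578, -2.716, 0.0]
contact_force: [-0.9, 0.1, -0.5]
grip_width: 0.0206
```

Call:
{"op": "send_rows", "data": {
  "deltas": [
    [0.24, 0, 0, 0.007, 0, 0, 0],
    [0.24, 0, 0, 0.014, 0, 0, 0],
    [0.24, 0, 0, 0.014, 0, 0, 0]
  ]
}}

```text
clock: 11.13
tcp_pos: [0.4678, -0.0036, -0.0036]
orientation: [-1.578, -2.717, 0.0]
contact_force: [0.3, 0.1, 0.1]
grip_width: 0.0206
```

Call:
{"op": "send_rows", "data": {
  "deltas": [
    [0.24, 0, 0, 0.007, 0, 0, 0],
    [0.24, 0, 0, 0.014, 0, 0, 0],
    [0.24, 0, 0, 0.014, 0, 0, 0]
  ]
}}

```text
clock: 11.38
tcp_pos: [0.4678, -0.0036, -0.0057]
orientation: [-1.578, -2.717, 0.0]
contact_force: [-0.7, -0.6, -0.3]
grip_width: 0.0207
```

Call:
{"op": "send_rows", "data": {
  "deltas": [
    [0.24, 0, 0, 0.007, 0, 0, 0],
    [0.24, 0, 0, 0.014, 0, 0, 0],
    [0.24, 0, 0, 0.014, 0, 0, 0]
  ]
}}

```text
clock: 11.63
tcp_pos: [0.4678, -0.0036, -0.0078]
orientation: [-1.578, -2.717, 0.0]
contact_force: [-0.3, -0.6, 0.1]
grip_width: 0.0206
```

Call:
{"op": "send_rows", "data": {
  "deltas": [
    [0.24, 0, 0, 0.007, 0, 0, 0],
    [0.24, 0, 0, 0.014, 0, 0, 0],
    [0.24, 0, 0, 0.014, 0, 0, 0]
  ]
}}

```text
clock: 11.88
tcp_pos: [0.4679, -0.0036, -0.0099]
orientation: [-1.578, -2.717, 0.0]
contact_force: [0.5, 0.7, 0.6]
grip_width: 0.0205
```

Call:
{"op": "send_rows", "data": {
  "deltas": [
    [0.24, 0, 0, 0.007, 0, 0, 0],
    [0.24, 0, 0, 0.014, 0, 0, 0],
    [0.24, 0, 0, 0.014, 0, 0, 0]
  ]
}}

```text
clock: 12.13
tcp_pos: [0.468, -0.0036, -0.0101]
orientation: [1.577, 2.716, -0.003]
contact_force: [-8.7, -0.1, 29.6]
grip_width: 0.0204
```

Run:
```python
from h import *
st(); f=r.grab_frame("scene"); a=f["pixels"][195:255,190:290]; g=cv2.cvtColor(a,cv2.COLOR_RGB2GRAY)
print(g[20:50:1,18:46:2])
```

```text
t 12.13 tcp [ 0.468  -0.0036 -0.0101] yaw_y 29.73 z [ 4.0e-04 -2.2e-03 -1.0e+00] j [ 0.34  0.58 -0.56  2.17  0.6   0.55 -0.16] F [-8.66 -0.11 29.57] M [-0.216  1.796 -0.022] w 0.0204
[[19 21 19 20 20 19 21 22 20 22 22 18 23 23]
 [21 21 21 21 22 20 21 20 23 19 20 19 21 25]
 [20 20 19 21 21 19 23 23 19 22 20 20 21 25]
 [21 20 17 21 21 20 19 19 21 20 17 21 22 25]
 [21 19 20 19 21 22 21 20 21 20 21 20 21 23]
 [21 19 21 22 21 22 21 21 23 21 22 19 21 25]
 [22 23 22 21 18 22 25 21 21 21 20 20 22 24]
 [22 22 20 20 21 26 40 27 20 22 21 21 24 25]
 [21 21 19 21 21 39 71 43 21 22 22 23 22 22]
 [22 20 22 20 20 49 95 65 25 20 20 21 22 25]
 [22 21 21 20 22 47 98 74 26 21 22 23 23 22]
 [23 22 22 15 20 41 84 70 28 21 23 22 20 24]
 [22 21 20 17 22 36 73 63 26 21 24 23 19 24]
 [22 22 20 22 23 36 71 65 28 21 24 24 21 22]
 [21 20 20 20 22 36 72 68 30 22 21 26 21 22]
 [22 20 20 20 24 36 72 69 39 22 20 23 24 22]
 [22 19 21 21 25 40 73 73 53 26 20 22 24 23]
 [23 20 21 22 24 44 75 79 65 29 18 22 25 24]
 [22 21 20 22 20 48 75 80 71 34 22 22 24 29]
 [24 20 21 19 21 44 70 80 74 37 21 23 23 27]
 [32 21 21 20 19 36 61 80 77 41 21 22 25 26]
 [44 23 23 22 22 24 52 80 77 47 22 19 24 25]
 [56 27 23 25 24 23 47 79 80 52 23 21 25 23]
 [72 33 35 41 26 22 45 77 79 57 26 24 24 22]
 [81 42 51 63 29 18 42 75 80 61 27 24 22 25]
 [89 50 59 73 29 16 39 73 79 65 32 25 26 22]
 [89 54 59 69 28 16 35 74 78 66 48 29 23 22]
 [91 54 55 67 23 15 32 74 78 66 62 40 22 24]
 [90 59 55 69 25 16 31 73 79 65 72 51 23 23]
 [91 61 53 70 28 15 28 72 81 65 75 58 25 23]]
```

Contact came at TCP z = −10 mm, so the real fingertips are 10 mm behind the reported TCP. For a tip height of 126 mm at the knob, the TCP must read about 116 mm. Returning now.

Call:
{"op": "send_rows", "data": {
  "deltas": [
    [0.24, 0, 0, -0.05, 0, 0, 0],
    [0.24, 0, 0, -0.25, 0, 0, 0],
    [0.24, 0, 0, -0.5, 0, 0, 0],
    [0.24, 0, 0, -0.75, 0, 0, 0],
    [0.24, 0, 0, -1, 0, 0, 0],
    [0.24, 0, 0, -1, 0, 0, 0]
  ]
}}

```text
clock: 12.68
tcp_pos: [0.4721, -0.0027, 0.1444]
orientation: [1.573, 2.709, 0.007]
contact_force: [1.0, 0.1, 0.2]
grip_width: 0.0206
```

Call:
{"op": "send_rows", "data": {
  "deltas": [
    [0.5, 0, 0, -0.2, 0, 0, 0],
    [0.5, -0.1, 0.25, -0.2, 0, 0, 0],
    [0.5, -0.15, 0.5, -0.2, 0, 0, 0],
    [0.5, -0.19, 0.74, -0.2, 0, 0, 0],
    [0.5, -0.19, 0.74, -0.2, 0, 0, 0]
  ]
}}

```text
clock: 13.1
tcp_pos: [0.5841, 0.0295, 0.1687]
orientation: [1.576, 2.715, 0.009]
contact_force: [-0.4, 0.1, 0.5]
grip_width: 0.0428
```

Call:
{"op": "send_rows", "data": {
  "deltas": [
    [0.5, -0.1, 0.25, 0, 0, 0, 0],
    [0.5, -0.15, 0.5, 0, 0, 0, 0],
    [0.5, -0.19, 0.74, 0, 0, 0, 0],
    [0.5, -0.19, 0.74, 0, 0, 0, 0],
    [0.5, -0.19, 0.74, 0, 0, 0, 0]
  ]
}}

```text
clock: 13.52
tcp_pos: [0.6897, 0.0584, 0.167]
orientation: [-1.575, -2.716, -0.001]
contact_force: [-0.3, 0.1, -1.3]
grip_width: 0.0427
```

Run:
```python
from h import *
o,M=st(); print("delta to (.689,.0565,.130)",(M.T@(np.array([.689,.0565,.130])-o["tcp_pos"])/.15).round(3))
```

```text
t 13.52 tcp [0.6897 0.0584 0.167 ] yaw_y 29.77 z [-0.001   0.0015 -1.    ] j [ 0.28  0.65 -0.69  1.52  0.44  1.13  0.02] F [-0.34  0.13 -1.34] M [-0.024  0.001  0.059] w 0.0427
delta to (.689,.0565,.130) [-0.009 -0.01   0.247]
```

Call:
{"op": "send_rows", "data": {
  "deltas": [
    [0.5, -0.009, -0.01, 0.12, 0, 0, 0],
    [0.5, -0.009, -0.01, 0.247, 0, 0, 0],
    [0.5, -0.009, -0.01, 0.247, 0, 0, 0],
    [0.5, -0.009, -0.01, 0.247, 0, 0, 0]
  ]
}}

```text
clock: 13.85
tcp_pos: [0.6868, 0.0542, 0.1303]
orientation: [-1.577, -2.715, 0.003]
contact_force: [0.4, 0.9, 0.1]
grip_width: 0.0431
```

Call:
{"op": "send_rows", "data": {
  "deltas": [
    [0.5, 0, 0, 0.02, 0, 0, 0],
    [0.5, 0, 0, 0.04, 0, 0, 0],
    [0.5, 0, 0, 0.06, 0, 0, 0],
    [0.5, 0, 0, 0.06, 0, 0, 0]
  ]
}}

```text
clock: 14.18
tcp_pos: [0.6882, 0.0549, 0.1221]
orientation: [1.578, 2.717, -0.0]
contact_force: [0.1, -0.5, -0.6]
grip_width: 0.0428
```

Run:
```python
from h import *
o,M=st(); f=r.grab_frame("scene"); c=(180,260,280,400)
q=cv2.resize(f["pixels"][c[0]:c[1],c[2]:c[3]],None,fx=6,fy=6,interpolation=cv2.INTER_CUBIC)
cv2.imwrite("pics/c8.png",q[...,::-1])
```

```text
t 14.18 tcp [0.6882 0.0549 0.1221] yaw_y 29.71 z [-0.e+00 -2.e-04 -1.e+00] j [ 0.27  0.69 -0.67  1.56  0.47  1.05 -0.  ] F [ 0.07 -0.51 -0.59] M [-0.042 -0.02  -0.024] w 0.0428
```

View pics/c8.png

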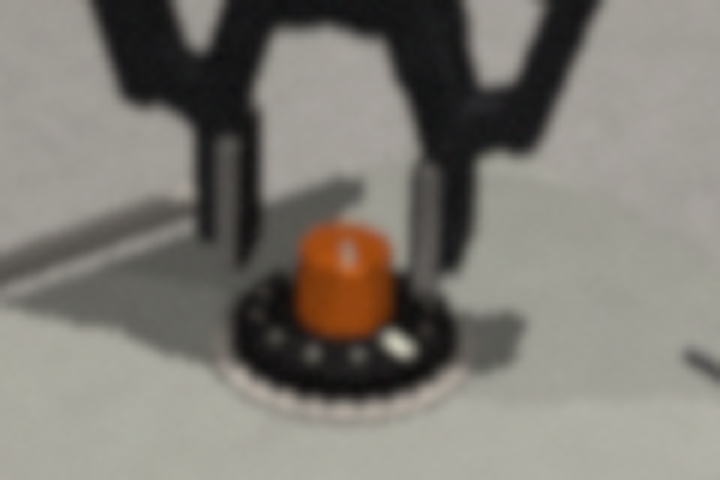

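The jaws straddle the knob, but the knob sits about 2.5 mm to the +tool-y side and slightly nearer the camera. I'll correct, go down to tip height of about 127 mm, and close lightly.

Call:
{"op": "send_rows", "data": {
  "deltas": [
    [0.5, -0.02, 0.017, 0, 0, 0, 0],
    [0.5, -0.02, 0.017, 0.01, 0, 0, 0],
    [0.5, -0.02, 0.017, 0.02, 0, 0, 0],
    [0.5, -0.02, 0.017, 0.033, 0, 0, 0],
    [0.5, -0.02, 0.017, 0.033, 0, 0, 0]
  ]
}}

```text
clock: 14.65
tcp_pos: [0.6918, 0.0536, 0.1166]
orientation: [-1.577, -2.716, 0.001]
contact_force: [-0.2, 0.1, -0.4]
grip_width: 0.0425
```

Call:
{"op": "send_rows", "data": {
  "deltas": [
    [0.4, 0, 0, 0, 0, 0, 0],
    [0.35, 0, 0, 0, 0, 0, 0],
    [0.32, 0, 0, 0, 0, 0, 0],
    [0.29, 0, 0, 0, 0, 0, 0],
    [0.29, 0, 0, 0, 0, 0, 0]
  ],
  "squeeze": 20
}}

```text
clock: 15.07
tcp_pos: [0.6921, 0.0537, 0.1173]
orientation: [1.578, 2.717, 0.0]
contact_force: [0.1, 1.5, -0.3]
grip_width: 0.0248
```

```bash
cat >> h.py <<'E'
def avg(n=8):
    F=[];Q=[]
    for i in range(n):
        o=r.get_obs(); F.append(o["contact_force"]);Q.append(o["moment"]); r.grab_frame("scene") if i<n-1 else 0
    o,M=st(); F=np.mean(F,0);Q=np.mean(Q,0); print("avg F tool",(M.T@F).round(2),"M tool",(M.T@Q).round(3)); return o,M
E
python3 - <<'E'
from h import *
avg(5)
E
```

```text
t 15.27 tcp [0.6921 0.0537 0.1172] yaw_y 29.71 z [ 0. -0. -1.] j [ 0.27  0.7  -0.66  1.56  0.48  1.05 -0.  ] F [-0.78  0.34 -0.46] M [-0.012 -0.019  0.037] w 0.0248
avg F tool [0.08 0.35 0.32] M tool [ 0.02   0.007 -0.015]
```

Call:
{"op": "send_rows", "data": {
  "deltas": [
    [0.27, 0, 0, 0, 0, 0, 0],
    [0.25, 0, 0, 0, 0, 0, 0],
    [0.22, 0, 0, 0, 0, 0, 0],
    [0.22, 0, 0, 0, 0, 0, 0]
  ],
  "squeeze": 20
}}

```text
clock: 15.6
tcp_pos: [0.6926, 0.054, 0.1175]
orientation: [1.577, 2.716, 0.002]
contact_force: [3.5, 1.2, 0.7]
grip_width: 0.0223
```

Run:
```python
from h import *
avg(6); f=r.grab_frame("scene"); c=(180,260,280,400)
q=cv2.resize(f["pixels"][c[0]:c[1],c[2]:c[3]],None,fx=6,fy=6,interpolation=cv2.INTER_CUBIC)
cv2.imwrite("pics/c9.png",q[...,::-1])
```

```text
t 15.85 tcp [0.6926 0.054  0.1175] yaw_y 29.71 z [ 1.2e-03  6.0e-04 -1.0e+00] j [ 0.27  0.7  -0.66  1.56  0.48  1.05 -0.  ] F [3.06 2.15 0.39] M [ 0.334 -0.772  0.013] w 0.022
avg F tool [-0.33  3.44 -0.57] M tool [-0.722 -0.064  0.018]
```

Call:
{"op": "send_rows", "data": {
  "deltas": [
    [0.4, 0, 0.003, 0, 0, 0, 0],
    [0.4, 0, 0.003, 0, 0, 0, 0],
    [0.4, -0.035, 0.003, 0, 0, 0, 0],
    [0.4, -0.035, 0.003, 0, 0, 0, 0],
    [0.3, -0.035, 0.003, 0, 0, 0, 0],
    [0.25, -0.035, 0.003, 0, 0, 0, 0],
    [0.22, -0.035, 0.003, 0, 0, 0, 0],
    [0.22, -0.035, 0.003, 0, 0, 0, 0],
    [0.22, -0.035, 0.003, 0, 0, 0, 0],
    [0.22, -0.035, 0.003, 0, 0, 0, 0]
  ],
  "squeeze": 20
}}

```text
clock: 16.73
tcp_pos: [0.6955, 0.0489, 0.1171]
orientation: [1.578, 2.716, 0.0]
contact_force: [3.5, -1.1, -2.4]
grip_width: 0.0223
```

Run:
```python
from h import *
avg(6)
```

```text
t 16.98 tcp [0.6955 0.0489 0.1171] yaw_y 29.68 z [ 7.e-04 -4.e-04 -1.e+00] j [ 0.27  0.7  -0.66  1.55  0.48  1.05  0.01] F [ 4.77 -1.4  -3.24] M [-0.4   -1.043  0.009] w 0.0225
avg F tool [-3.6   3.2   3.13] M tool [-0.656 -0.84   0.062]
```

Call:
{"op": "send_rows", "data": {
  "deltas": [
    [0.4, 0, 0.003, 0, 0, 0, 0],
    [0.4, 0, 0.003, 0, 0, 0, 0],
    [0.4, 0.045, 0.003, 0, 0, 0, 0],
    [0.4, 0.045, 0.003, 0, 0, 0, 0],
    [0.3, 0.045, 0.003, 0, 0, 0, 0],
    [0.25, 0.045, 0.003, 0, 0, 0, 0],
    [0.22, 0.045, 0.003, 0, 0, 0, 0],
    [0.22, 0.045, 0.003, 0, 0, 0, 0],
    [0.22, 0.045, 0.003, 0, 0, 0, 0],
    [0.22, 0.045, 0.003, 0, 0, 0, 0]
  ],
  "squeeze": 20
}}

```text
clock: 17.82
tcp_pos: [0.6914, 0.0563, 0.1174]
orientation: [-1.576, -2.716, -0.0]
contact_force: [-4.3, 2.3, 4.7]
grip_width: 0.022
```

Run:
```python
from h import *
avg(6); f=r.grab_frame("scene"); c=(180,260,280,400)
q=cv2.resize(f["pixels"][c[0]:c[1],c[2]:c[3]],None,fx=6,fy=6,interpolation=cv2.INTER_CUBIC)
cv2.imwrite("pics/c10.png",q[...,::-1])
```

```text
t 18.07 tcp [0.6914 0.0564 0.1174] yaw_y 29.75 z [-1.2e-03  8.0e-04 -1.0e+00] j [ 0.27  0.7  -0.67  1.56  0.47  1.05 -0.  ] F [-5.62  1.61  4.6 ] M [ 0.522  1.083 -0.051] w 0.0223
avg F tool [ 4.37 -3.24 -4.38] M tool [0.741 0.963 0.024]
```

View pics/c10.png

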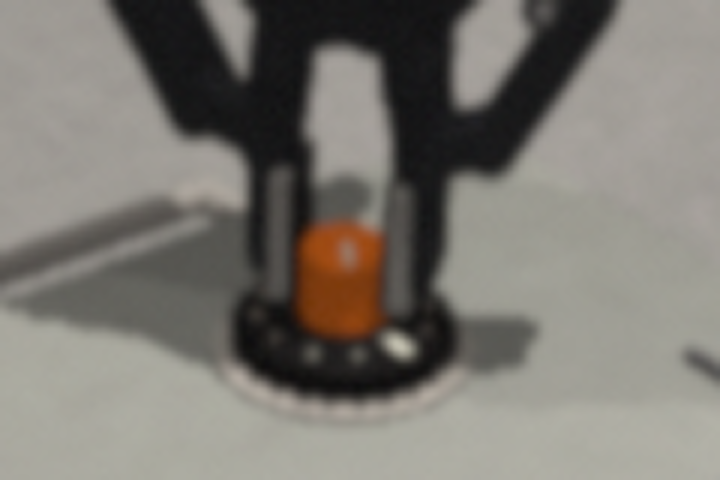

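The knob is between the pads with the tips clear of the ring. Residual forces are small. I'll turn +20° first (the stop is at least 29° away), then step.

Call:
{"op": "send_rows", "data": {
  "deltas": [
    [0.22, -0.003, -0.002, 0, 0, 0, 0.011],
    [0.22, -0.003, -0.002, 0, 0, 0, 0.022],
    [0.22, -0.003, -0.002, 0, 0, 0, 0.033],
    [0.22, -0.003, -0.002, 0, 0, 0, 0.044],
    [0.22, -0.003, -0.002, 0, 0, 0, 0.055],
    [0.22, -0.003, -0.002, 0, 0, 0, 0.066],
    [0.22, -0.003, -0.002, 0, 0, 0, 0.078],
    [0.22, -0.003, -0.002, 0, 0, 0, 0.089],
    [0.22, -0.003, -0.002, 0, 0, 0, 0.1],
    [0.22, -0.003, -0.002, 0, 0, 0, 0.111],
    [0.22, -0.003, -0.002, 0, 0, 0, 0.111],
    [0.22, -0.003, -0.002, 0, 0, 0, 0.111]
  ]
}}

```text
clock: 19.12
tcp_pos: [0.6914, 0.0563, 0.1174]
orientation: [-2.023, -2.402, -0.001]
contact_force: [-4.1, 3.2, 4.2]
grip_width: 0.0224
```

```bash
cat >> h.py <<'E'
def pads(f):
    # angles of white marks seen by scene cam: knob line blob around (338,222), ring mark near (346.5,237)
    h=cv2.cvtColor(f["pixels"],cv2.COLOR_RGB2HSV)[200:255,310:370]; m=((h[...,1]<60)&(h[...,2]>150)).astype(np.uint8)
    n,l,s,c=cv2.connectedComponentsWithStats(m); print("white",[(s[i,4],(c[i]+[310,200]).round(1).tolist()) for i in range(1,n) if s[i,4]>=3])
E
python3 - <<'E'
from h import *
avg(8); f=r.grab_frame("scene"); pads(f); h=cv2.cvtColor(f["pixels"],cv2.COLOR_RGB2GRAY); print(h[230:246,338:356])
E
```

```text
t 19.47 tcp [0.6914 0.0563 0.1174] yaw_y 9.78 z [-0.001   0.0014 -1.    ] j [ 0.22  0.68 -0.59  1.56  0.42  1.03 -0.31] F [-4.44  2.4   4.15] M [ 0.668  1.06  -0.019] w 0.0222
avg F tool [ 3.96 -4.06 -4.21] M tool [0.938 0.818 0.044]
white [(np.int32(129), [314.7, 207.0]), (np.int32(30), [337.7, 203.4]), (np.int32(940), [348.3, 238.9])]
[[ 72  67  66  77  87  85  76  58  41  31  27  28  31  42  47  62  94 129]
 [ 71  66  66  77  86  87  81  68  52  38  28  23  28  37  37  42  72 110]
 [ 72  67  65  72  81  84  82  71  55  39  25  20  25  29  26  26  51  91]
 [ 71  68  67  69  73  74  72  63  45  30  20  22  29  30  22  23  36  77]
 [ 67  67  63  61  61  59  62  56  40  23  22  28  39  40  29  18  32  71]
 [ 59  57  52  47  46  54  68  72  60  40  28  30  39  41  28  20  29  69]
 [ 44  45  42  34  40  60  85  97  90  72  52  33  27  29  21  18  28  65]
 [ 45  52  47  35  34  57  84 102 112 102  78  45  24  18  16  16  26  58]
 [ 57  74  66  44  35  44  63  86 107 109  86  52  25  17  15  16  25  52]
 [ 61  77  68  48  33  33  41  57  78  84  68  41  21  14  13  18  34  59]
 [ 47  60  54  39  31  32  33  37  45  49  41  25  16  13  20  26  46  70]
 [ 38  39  37  32  30  28  28  28  25  24  17  15  13  18  29  43  61  81]
 [ 28  30  29  25  23  23  24  22  18  14  15  16  21  27  42  62  76  87]
 [ 23  21  21  20  21  15  19  18  19  20  24  30  44  53  66  79  87  91]
 [ 18  16  18  18  18  18  21  31  43  50  57  69  85  90  96  96  91  89]
 [ 31  30  33  41  45  44  47  66  88  98 106 116 125 125 121 109  95  90]]
```

```bash
cat >> h.py <<'E'
def marks(f=None):
    f=f or r.grab_frame("scene"); p=f["pixels"].astype(float)
    def cen(a,b,c,d,w):
        yy,xx=np.mgrid[a:b,c:d]; return np.array([(w*xx).sum(),(w*yy).sum()])/w.sum()
    a,b,c,d=217,226,331,346; blue=p[a:b,c:d,2]; w=np.clip(blue-blue.max()*.6,0,None); k=cen(a,b,c,d,w)
    a,b,c,d=233,242,342,352; g=p[a:b,c:d].mean(2); w=np.clip(g-60,0,None); print("knob mark",k.round(2),"bmax",blue.max(),"ring mark",cen(a,b,c,d,w).round(2))
E
python3 - <<'E'
from h import *
for n in("c8","c10"):
    q=cv2.imread(f"pics/{n}.png")[...,::-1]; p=np.zeros((480,640,3),np.uint8); p[180:260,280:400]=cv2.resize(q,(120,80),interpolation=cv2.INTER_AREA); marks({"pixels":p})
s=cv2.imread("pics/scene0.png")[...,::-1]; marks({"pixels":s}); marks()
E
```

```text
knob mark [343.63 218.09] bmax 144.0 ring mark [345.84 236.91]
knob mark [341.44 219.28] bmax 111.0 ring mark [345.94 237.03]
knob mark [339.42 219.47] bmax 159.0 ring mark [345.83 236.89]
knob mark [339.61 221.63] bmax 103.0 ring mark [345.79 236.89]
```

Run:
```python
from h import *
q=cv2.imread("pics/c10.png")[...,::-1]; a=cv2.resize(q,(120,80),interpolation=cv2.INTER_AREA)[37:48,51:66,2]
f=r.grab_frame("scene"); b=f["pixels"][217:228,331:346,2]; print(np.hstack([a,np.zeros((11,1),int),b]))
```

```text
[[ 27  44  55  59  55  50  49  53  70  92 109 111  97  78  76   0  17  16
   17  21  30  42  48  50  49  52  61  72  73  67  54]
 [ 22  31  36  37  35  33  35  36  43  59  76  83  78  71  76   0  18  16
   18  22  23  28  33  32  35  44  60  71  73  66  51]
 [ 17  21  23  21  26  35  46  43  35  33  40  50  53  62  75   0  16  18
   15  18  27  39  44  37  27  40  60  72  72  66  50]
 [ 18  19  19  20  28  51  70  66  44  24  21  26  37  57  74   0  20  17
   19  28  47  65  70  52  32  40  61  72  74  66  51]
 [ 18  17  19  20  31  60  85  83  56  29  20  21  33  57  75   0  18  21
   24  44  70  93  89  61  35  43  60  72  75  66  51]
 [ 17  18  19  20  31  57  86  87  61  30  18  22  33  57  76   0  18  20
   28  54  86 102  88  53  32  43  62  73  74  67  50]
 [ 16  17  17  20  27  49  74  78  56  29  18  21  35  58  77   0  16  19
   29  53  82  89  71  41  28  46  65  74  75  67  49]
 [ 13  15  15  17  23  36  54  58  43  24  17  22  37  60  78   0  16  16
   23  39  58  61  46  27  27  47  69  76  76  66  49]
 [ 13  14  16  18  20  25  32  35  26  18  17  22  38  62  79   0  15  16
   17  22  30  31  25  21  28  49  71  78  75  65  46]
 [ 13  14  15  16  15  17  18  17  16  16  14  20  37  62  79   0  16  14
   14  17  16  16  15  19  27  48  70  80  77  66  46]
 [ 15  14  14  13  13  11  14  14  16  17  16  21  37  62  80   0  16  11
   11  18  15  14  14  14  26  49  71  80  78  65  47]]
```

The knob line moved with the grip and the ring mark stayed at (345.8,236.9). Next are small steps, relieving the side load and checking torque.

Call:
{"op": "send_rows", "data": {
  "deltas": [
    [0.22, 0.003, -0.003, -0.002, 0, 0, 0.008],
    [0.22, 0.003, -0.003, -0.002, 0, 0, 0.016],
    [0.22, 0.003, -0.003, -0.002, 0, 0, 0.024],
    [0.22, 0.003, -0.003, -0.002, 0, 0, 0.033],
    [0.22, 0.003, -0.003, -0.002, 0, 0, 0.033],
    [0.22, 0.003, -0.003, -0.002, 0, 0, 0.033]
  ]
}}

```text
clock: 20.12
tcp_pos: [0.6914, 0.0563, 0.1174]
orientation: [-2.147, -2.293, -0.001]
contact_force: [-3.8, 5.0, 1.7]
grip_width: 0.0226
```

Run:
```python
from h import *
avg(8); marks()
```

```text
t 20.47 tcp [0.6914 0.0563 0.1174] yaw_y 3.77 z [-3.0e-04  1.1e-03 -1.0e+00] j [ 0.21  0.67 -0.56  1.56  0.4   1.02 -0.41] F [-2.57  4.33  1.65] M [ 1.015  0.658 -0.003] w 0.0222
avg F tool [ 4.64 -2.98 -1.72] M tool [0.591 1.029 0.016]
knob mark [339.37 221.3 ] bmax 97.0 ring mark [345.5  236.58]
```

Call:
{"op": "send_rows", "data": {
  "deltas": [
    [0.22, 0.005, -0.005, -0.001, 0, 0, 0.007],
    [0.22, 0.005, -0.005, -0.001, 0, 0, 0.014],
    [0.22, 0.005, -0.005, -0.001, 0, 0, 0.014]
  ]
}}

```text
clock: 20.77
tcp_pos: [0.6913, 0.0563, 0.1175]
orientation: [2.199, 2.243, 0.002]
contact_force: [1.5, 4.1, -2.8]
grip_width: 0.0226
```

Run:
```python
from h import *
avg(6); marks()
```

```text
t 21.02 tcp [0.6913 0.0563 0.1175] yaw_y 1.27 z [ 1.e-03  7.e-04 -1.e+00] j [ 0.2   0.67 -0.55  1.56  0.39  1.02 -0.44] F [ 2.11  4.46 -2.78] M [ 1.038 -0.466 -0.039] w 0.0222
avg F tool [4.55 1.78 2.85] M tool [-0.437  1.005  0.023]
knob mark [338.9  221.32] bmax 96.0 ring mark [345.44 236.54]
```

Call:
{"op": "send_rows", "data": {
  "deltas": [
    [0.22, 0.003, 0.001, 0, 0, 0, 0.007],
    [0.22, 0.003, 0.001, 0, 0, 0, 0.015],
    [0.22, 0.003, 0.001, 0, 0, 0, 0.015]
  ]
}}

```text
clock: 21.32
tcp_pos: [0.6912, 0.0563, 0.1175]
orientation: [2.251, 2.191, 0.001]
contact_force: [2.9, 3.4, -4.0]
grip_width: 0.0222
```

Run:
```python
from h import *
avg(6); marks()
```

```text
t 21.57 tcp [0.6912 0.0563 0.1175] yaw_y -1.43 z [ 7.e-04  0.e+00 -1.e+00] j [ 0.19  0.67 -0.54  1.56  0.39  1.02 -0.49] F [ 3.22  3.03 -3.68] M [ 0.807 -0.703 -0.076] w 0.022
avg F tool [3.49 2.99 4.24] M tool [-0.662  0.873  0.031]
knob mark [338.16 221.26] bmax 102.0 ring mark [345.47 236.64]
```

Call:
{"op": "send_rows", "data": {
  "deltas": [
    [0.22, 0.002, 0.002, 0.002, 0, 0, 0.007],
    [0.22, 0.002, 0.002, 0.002, 0, 0, 0.015],
    [0.22, 0.002, 0.002, 0.002, 0, 0, 0.015]
  ]
}}

```text
clock: 21.87
tcp_pos: [0.6913, 0.0563, 0.1175]
orientation: [2.302, 2.137, -0.0]
contact_force: [0.9, 3.2, -0.9]
grip_width: 0.0221
```

Run:
```python
from h import *
avg(6); marks()
```

```text
t 22.12 tcp [0.6912 0.0564 0.1174] yaw_y -4.14 z [ 0.e+00 -5.e-04 -1.e+00] j [ 0.18  0.67 -0.53  1.56  0.38  1.02 -0.53] F [1.3  2.07 0.09] M [ 0.481 -0.207 -0.062] w 0.0223
avg F tool [2.86 0.96 0.92] M tool [-0.217  0.536  0.029]
knob mark [338.01 221.27] bmax 97.0 ring mark [345.62 236.78]
```

Call:
{"op": "send_rows", "data": {
  "deltas": [
    [0.22, 0.002, 0, 0, 0, 0, 0.007],
    [0.22, 0.002, 0, 0, 0, 0, 0.015],
    [0.22, 0.002, 0, 0, 0, 0, 0.015]
  ]
}}

```text
clock: 22.42
tcp_pos: [0.6912, 0.0564, 0.1175]
orientation: [2.352, 2.082, -0.001]
contact_force: [0.8, 0.4, 1.9]
grip_width: 0.0222
```

Run:
```python
from h import *
avg(6); marks()
```

```text
t 22.67 tcp [0.6913 0.0564 0.1174] yaw_y -6.86 z [-0.e+00 -8.e-04 -1.e+00] j [ 0.18  0.66 -0.52  1.57  0.37  1.01 -0.57] F [ 0.44 -0.12  2.73] M [-0.135 -0.025 -0.062] w 0.0222
avg F tool [-0.05  0.11 -1.88] M tool [-0.072 -0.021  0.018]
knob mark [337.85 221.17] bmax 94.0 ring mark [345.7  236.86]
```

Call:
{"op": "send_rows", "data": {
  "deltas": [
    [0.22, 0, 0, 0, 0, 0, 0.007],
    [0.22, 0, 0, 0, 0, 0, 0.015],
    [0.22, 0, 0, 0, 0, 0, 0.015]
  ]
}}

```text
clock: 22.97
tcp_pos: [0.6913, 0.0564, 0.1174]
orientation: [2.4, 2.026, -0.001]
contact_force: [-0.3, -1.9, 3.1]
grip_width: 0.022
```

Run:
```python
from h import *
avg(6); marks(); f=r.grab_frame("scene"); print(f["pixels"][217:228,328:348,2])
```

```text
t 23.22 tcp [0.6913 0.0564 0.1174] yaw_y -9.55 z [ 1.e-04 -7.e-04 -1.e+00] j [ 0.17  0.66 -0.51  1.57  0.36  1.01 -0.61] F [-1.45 -3.17  2.93] M [-0.669  0.147 -0.094] w 0.0223
avg F tool [-2.25 -0.09 -3.04] M tool [-0.009 -0.514  0.055]
knob mark [337.52 221.22] bmax 87.0 ring mark [345.77 236.94]
[[26 18 17 18 17 18 18 21 33 54 70 74 71 57 38 25 19 20 21 23]
 [25 17 18 18 18 17 21 26 37 56 71 74 70 56 35 23 20 19 22 24]
 [23 17 16 20 21 22 27 38 47 60 71 75 70 57 37 24 20 22 22 23]
 [23 15 17 21 23 36 51 65 67 64 71 75 69 57 38 24 22 21 22 23]
 [22 19 18 23 36 56 75 85 80 69 72 75 70 57 38 23 20 22 23 20]
 [23 18 18 29 50 73 87 86 74 66 71 74 70 56 37 24 19 21 22 24]
 [20 15 17 27 51 72 77 66 58 61 72 74 70 55 35 24 22 23 22 25]
 [21 16 13 22 34 47 48 41 44 60 72 74 68 52 33 25 24 22 25 23]
 [19 12 14 15 19 20 22 24 41 60 73 73 67 52 33 26 26 20 21 23]
 [16 14 13 15 14 14 13 21 39 61 73 75 67 50 34 27 22 23 23 22]
 [18 14 15 17 13 15 14 24 39 59 71 75 67 53 35 25 21 23 23 24]]
```

Call:
{"op": "send_rows", "data": {
  "deltas": [
    [0.22, -0.002, 0, -0.001, 0, 0, 0.007],
    [0.22, -0.002, 0, -0.001, 0, 0, 0.015],
    [0.22, -0.002, 0, -0.001, 0, 0, 0.015]
  ]
}}

```text
clock: 23.57
tcp_pos: [0.6912, 0.0565, 0.1174]
orientation: [2.447, 1.969, -0.0]
contact_force: [1.0, -3.3, 2.9]
grip_width: 0.0224
```

Run:
```python
from h import *
avg(6); marks()
```

```text
t 23.82 tcp [0.6913 0.0565 0.1174] yaw_y -12.24 z [ 1.e-04 -3.e-04 -1.e+00] j [ 0.16  0.66 -0.5   1.57  0.35  1.01 -0.65] F [-0.35 -4.18  2.78] M [-0.706 -0.124 -0.052] w 0.0224
avg F tool [-3.01  1.13 -2.57] M tool [-0.239 -0.658  0.031]
knob mark [337.21 221.24] bmax 91.0 ring mark [345.82 236.89]
```

Call:
{"op": "send_rows", "data": {
  "deltas": [
    [0.22, -0.003, 0.001, -0.002, 0, 0, 0.007],
    [0.22, -0.003, 0.001, -0.002, 0, 0, 0.015],
    [0.22, -0.003, 0.001, -0.002, 0, 0, 0.015]
  ]
}}

```text
clock: 24.12
tcp_pos: [0.6912, 0.0565, 0.1175]
orientation: [-2.493, -1.912, -0.0]
contact_force: [2.4, -2.6, -0.9]
grip_width: 0.0224
```

Run:
```python
from h import *
avg(6); marks()
```

```text
t 24.37 tcp [0.6912 0.0565 0.1175] yaw_y -14.92 z [-1.e-04  3.e-04 -1.e+00] j [ 0.16  0.66 -0.49  1.57  0.35  1.01 -0.69] F [ 3.2  -2.66 -1.83] M [-0.343 -0.575 -0.125] w 0.022
avg F tool [-1.53  2.92  1.4 ] M tool [-0.594 -0.256  0.045]
knob mark [336.74 221.27] bmax 85.0 ring mark [345.92 236.96]
```

Call:
{"op": "send_rows", "data": {
  "deltas": [
    [0.22, -0.001, 0.002, 0.001, 0, 0, 0.007],
    [0.22, -0.001, 0.002, 0.001, 0, 0, 0.015],
    [0.22, -0.001, 0.002, 0.001, 0, 0, 0.015]
  ]
}}

```text
clock: 24.67
tcp_pos: [0.6912, 0.0564, 0.1175]
orientation: [-2.537, -1.852, 0.0]
contact_force: [1.6, -0.1, -1.2]
grip_width: 0.0219
```

Run:
```python
from h import *
avg(6); marks()
```

```text
t 24.92 tcp [0.6912 0.0564 0.1175] yaw_y -17.61 z [-4.e-04  3.e-04 -1.e+00] j [ 0.15  0.65 -0.48  1.57  0.34  1.   -0.74] F [ 1.33 -0.15 -1.36] M [-0.021 -0.218  0.01 ] w 0.0221
avg F tool [0.26 1.49 1.77] M tool [-0.312  0.016  0.024]
knob mark [336.51 221.15] bmax 82.0 ring mark [345.92 236.94]
```

Call:
{"op": "send_rows", "data": {
  "deltas": [
    [0.22, 0, 0.001, 0.001, 0, 0, 0.007],
    [0.22, 0, 0.001, 0.001, 0, 0, 0.015],
    [0.22, 0, 0.001, 0.001, 0, 0, 0.015]
  ]
}}

```text
clock: 25.22
tcp_pos: [0.6913, 0.0564, 0.1175]
orientation: [-2.58, -1.792, 0.001]
contact_force: [-0.4, 1.3, -0.7]
grip_width: 0.0219
```

Run:
```python
from h import *
avg(6); marks()
```

```text
t 25.47 tcp [0.6913 0.0564 0.1175] yaw_y -20.31 z [-5.e-04  3.e-04 -1.e+00] j [ 0.14  0.65 -0.47  1.57  0.33  1.   -0.78] F [-0.76  0.85  0.09] M [ 0.232  0.272 -0.049] w 0.0224
avg F tool [ 0.48 -0.89  0.06] M tool [0.256 0.097 0.036]
knob mark [335.83 221.27] bmax 83.0 ring mark [345.87 236.91]
```

Call:
{"op": "send_rows", "data": {
  "deltas": [
    [0.22, 0, -0.001, 0, 0, 0, 0.007],
    [0.22, 0, -0.001, 0, 0, 0, 0.014],
    [0.22, 0, -0.001, 0, 0, 0, 0.014]
  ]
}}

```text
clock: 25.77
tcp_pos: [0.6913, 0.0563, 0.1175]
orientation: [-2.619, -1.735, 0.0]
contact_force: [-1.0, 1.9, -0.3]
grip_width: 0.0222
```

Run:
```python
from h import *
avg(6); marks()
```

```text
t 26.02 tcp [0.6913 0.0564 0.1175] yaw_y -22.83 z [-3.e-04  3.e-04 -1.e+00] j [ 0.14  0.65 -0.46  1.57  0.32  1.   -0.82] F [-1.88  2.05  1.18] M [ 0.493  0.445 -0.056] w 0.0222
avg F tool [ 1.2  -2.5  -0.25] M tool [0.561 0.254 0.043]
knob mark [335.67 221.13] bmax 76.0 ring mark [345.94 236.9 ]
```

Call:
{"op": "send_rows", "data": {
  "deltas": [
    [0.22, 0.001, -0.002, 0, 0, 0, 0.007],
    [0.22, 0.001, -0.002, 0, 0, 0, 0.014],
    [0.22, 0.001, -0.002, 0, 0, 0, 0.014]
  ]
}}

```text
clock: 26.32
tcp_pos: [0.6913, 0.0563, 0.1175]
orientation: [2.656, 1.677, 0.0]
contact_force: [-2.0, 2.2, 0.4]
grip_width: 0.0223
```

Run:
```python
from h import *
avg(6); marks()
```

```text
t 26.57 tcp [0.6913 0.0563 0.1175] yaw_y -25.37 z [ 1.e-04  1.e-04 -1.e+00] j [ 0.13  0.65 -0.45  1.57  0.32  1.   -0.85] F [-1.24  2.11  0.4 ] M [ 0.495  0.369 -0.088] w 0.0222
avg F tool [ 1.17 -2.29 -0.26] M tool [0.513 0.288 0.046]
knob mark [335.07 221.17] bmax 82.0 ring mark [345.97 236.88]
```

Call:
{"op": "send_rows", "data": {
  "deltas": [
    [0.22, 0.001, -0.002, 0, 0, 0, 0.007],
    [0.22, 0.001, -0.002, 0, 0, 0, 0.014],
    [0.22, 0.001, -0.002, 0, 0, 0, 0.014]
  ]
}}

```text
clock: 26.87
tcp_pos: [0.6913, 0.0563, 0.1175]
orientation: [2.693, 1.618, 0.0]
contact_force: [-0.7, 1.9, -0.8]
grip_width: 0.0222
```

Run:
```python
from h import *
avg(6); marks()
```

```text
t 27.12 tcp [0.6913 0.0564 0.1175] yaw_y -27.9 z [ 4.e-04 -1.e-04 -1.e+00] j [ 0.12  0.65 -0.44  1.57  0.31  1.   -0.89] F [ 0.2   1.02 -0.64] M [ 0.293 -0.107 -0.044] w 0.0222
avg F tool [ 1.21 -0.28  0.77] M tool [0.153 0.275 0.031]
knob mark [334.65 221.08] bmax 74.0 ring mark [345.95 236.98]
```

Call:
{"op": "send_rows", "data": {
  "deltas": [
    [0.22, 0.001, 0, 0, 0, 0, 0.007],
    [0.22, 0.001, 0, 0, 0, 0, 0.014],
    [0.22, 0.001, 0, 0, 0, 0, 0.014]
  ]
}}

```text
clock: 27.42
tcp_pos: [0.6913, 0.0563, 0.1175]
orientation: [2.727, 1.558, 0.0]
contact_force: [0.5, 1.0, -1.4]
grip_width: 0.0223
```

Run:
```python
from h import *
avg(6); marks()
```

```text
t 27.67 tcp [0.6913 0.0564 0.1175] yaw_y -30.42 z [ 3.e-04 -3.e-04 -1.e+00] j [ 0.12  0.64 -0.43  1.57  0.3   0.99 -0.93] F [ 1.36  0.46 -1.62] M [ 0.015 -0.146  0.057] w 0.0221
avg F tool [1.11 0.56 1.4 ] M tool [-0.08   0.147 -0.048]
knob mark [334.29 221.13] bmax 74.0 ring mark [346.12 236.94]
```

Run:
```python
from h import *
avg(12)
```

```text
t 28.27 tcp [0.6912 0.0564 0.1175] yaw_y -30.42 z [ 2.e-04 -3.e-04 -1.e+00] j [ 0.12  0.64 -0.43  1.57  0.3   0.99 -0.93] F [ 1.42 -0.04 -1.2 ] M [-0.187 -0.321  0.057] w 0.0223
avg F tool [0.2  1.05 0.87] M tool [-0.255  0.059 -0.036]
```

Call:
{"op": "send_rows", "data": {
  "deltas": [
    [0.22, 0, 0.001, 0, 0, 0, 0.003],
    [0.22, 0, 0.001, 0, 0, 0, 0.006],
    [0.22, 0, 0.001, 0, 0, 0, 0.006]
  ]
}}

```text
clock: 28.52
tcp_pos: [0.6913, 0.0564, 0.1175]
orientation: [2.741, 1.534, -0.0]
contact_force: [1.6, -0.7, -0.5]
grip_width: 0.0224
```

Run:
```python
from h import *
avg(8); marks()
```

```text
t 28.87 tcp [0.6913 0.0564 0.1175] yaw_y -31.5 z [ 0.e+00 -2.e-04 -1.e+00] j [ 0.11  0.64 -0.42  1.57  0.3   0.99 -0.95] F [ 1.31 -1.19  0.12] M [-0.302 -0.201  0.118] w 0.0223
avg F tool [-0.3   1.64  0.58] M tool [-0.307 -0.13  -0.12 ]
knob mark [334.04 221.12] bmax 76.0 ring mark [346.06 236.99]
```

The torque went from its +0.03 baseline to −0.04 and now −0.12 N·m, so the stop is reached. I'll add a slight extra press and hold.

Call:
{"op": "send_rows", "data": {
  "deltas": [
    [0.22, 0, 0.001, 0, 0, 0, 0.002],
    [0.22, 0, 0.001, 0, 0, 0, 0.002],
    [0.22, 0, 0.001, 0, 0, 0, 0.002]
  ]
}}

```text
clock: 29.17
tcp_pos: [0.6913, 0.0565, 0.1175]
orientation: [2.746, 1.527, -0.0]
contact_force: [0.3, -1.1, 1.1]
grip_width: 0.0223
```

Run:
```python
from h import *
avg(8); marks()
```

```text
t 29.52 tcp [0.6913 0.0565 0.1174] yaw_y -31.85 z [-2.e-04 -1.e-04 -1.e+00] j [ 0.11  0.64 -0.42  1.57  0.3   0.99 -0.95] F [ 0.55 -1.83  0.21] M [-0.384  0.13   0.088] w 0.0224
avg F tool [-1.63  0.88 -0.78] M tool [-0.166 -0.319 -0.131]
knob mark [334.15 221.15] bmax 74.0 ring mark [346.06 236.99]
```

The knob is pressed against its stop and the ring mark is unmoved. Releasing and lifting, then rotating back 24° to align with the handle.

Call:
{"op": "send_rows", "data": {
  "deltas": [
    [0.3, 0, 0, 0, 0, 0, 0],
    [0.4, 0, 0, 0, 0, 0, 0],
    [0.4, 0, 0, 0, 0, 0, 0],
    [0.4, 0, 0, -0.1, 0, 0, 0],
    [0.4, 0, 0, -0.25, 0, 0, 0],
    [0.4, 0, 0, -0.3, 0, 0, -0.03],
    [0.4, 0, 0, -0.3, 0, 0, -0.065],
    [0.4, 0, 0, -0.3, 0, 0, -0.1],
    [0.4, 0, 0, -0.3, 0, 0, -0.134],
    [0.4, 0, 0, -0.3, 0, 0, -0.134],
    [0.4, 0, 0, -0.3, 0, 0, -0.134]
  ]
}}

```text
clock: 30.48
tcp_pos: [0.6917, 0.0566, 0.1634]
orientation: [2.369, 2.063, 0.002]
contact_force: [1.1, 0.3, -0.5]
grip_width: 0.0342
```

Run:
```python
from h import *
o,M=avg(4); marks(); f=r.grab_frame("scene"); print(f["pixels"][216:228,328:348,2])
print("delta to handle z.15",(M.T@(np.array([.5754,.0723,.15])-o["tcp_pos"])/.15).round(3))
```

```text
t 30.63 tcp [0.6915 0.0566 0.1629] yaw_y -7.86 z [ 4.e-04  0.e+00 -1.e+00] j [ 0.18  0.62 -0.53  1.53  0.34  1.09 -0.56] F [-0.99 -0.48  0.87] M [0.025 0.004 0.007] w 0.0339
avg F tool [0.1  0.17 0.13] M tool [ 0.021  0.005 -0.001]
knob mark [343.73 218.06] bmax 143.0 ring mark [345.88 237.  ]
[[ 80  79  80  79  78  76  75  76  87 103 115 124 127 135 141 143 145 145
  144 146]
 [ 80  79  78  73  67  62  61  59  68  77  85  93 102 114 125 134 141 143
  145 146]
 [ 81  78  72  64  52  42  43  45  47  50  51  53  63  78  95 112 128 140
  143 144]
 [ 81  74  64  49  41  42  50  57  60  54  39  30  30  41  58  78 106 130
  141 144]
 [ 79  71  54  46  57  67  77  84  80  64  44  25  19  26  30  49  82 116
  138 143]
 [ 78  70  52  58  77  85  87  87  79  61  38  24  22  21  20  33  63 105
  133 144]
 [ 79  66  50  61  77  80  73  66  55  41  29  21  18  19  20  28  56  97
  131 143]
 [ 78  62  42  42  52  51  44  36  28  25  22  19  19  18  19  25  51  93
  125 140]
 [ 71  54  33  23  26  24  20  23  19  20  19  21  22  16  17  24  45  78
  106 121]
 [ 57  44  23  14  13  15  17  17  17  18  16  17  16  16  16  14  31  52
   75  96]
 [ 42  32  21  10  15  15  17  13  14  17  17  14  15  13  14  15  20  31
   51  82]
 [ 27  23  18  15  16  14  16  15  11  17  15  16  14  14  12  12  14  23
   41  74]]
delta to handle z.15 [-0.002 -0.781  0.085]
```

Call:
{"op": "send_rows", "data": {
  "deltas": [
    [0.4, 0, -0.25, 0, 0, 0, 0],
    [0.4, 0, -0.5, 0, 0, 0, 0],
    [0.4, 0, -0.79, 0, 0, 0, 0],
    [0.4, 0, -0.79, 0, 0, 0, 0],
    [0.4, 0, -0.79, 0.15, 0, 0, 0],
    [0.4, 0, -0.79, 0.32, 0, 0, 0],
    [0.4, 0, -0.79, 0.32, 0, 0, 0],
    [0.4, 0, -0.79, 0.32, 0, 0, 0]
  ]
}}

```text
clock: 31.4
tcp_pos: [0.5732, 0.0723, 0.1138]
orientation: [-2.365, -2.065, 0.004]
contact_force: [1.0, -0.5, -0.5]
grip_width: 0.0343
```

Run:
```python
from h import *
o,M=avg(3); f=r.grab_frame("scene"); c=(170,290,210,370)
q=cv2.resize(f["pixels"][c[0]:c[1],c[2]:c[3]],None,fx=5,fy=5,interpolation=cv2.INTER_CUBIC); cv2.imwrite("pics/c11.png",q[...,::-1])
print("delta to handle z.064",(M.T@(np.array([.574,.0723,.064])-o["tcp_pos"])/.15).round(3))
```

```text
t 31.5 tcp [0.5749 0.0729 0.1156] yaw_y -7.75 z [ 1.4e-03  5.0e-04 -1.0e+00] j [ 0.19  0.5  -0.56  1.85  0.34  0.88 -0.66] F [-0.09 -0.26  0.01] M [ 0.049  0.009 -0.061] w 0.0337
avg F tool [-0.15  0.5   0.3 ] M tool [0.014 0.018 0.01 ]
delta to handle z.064 [-0.005 -0.006  0.344]
```

View pics/c11.png

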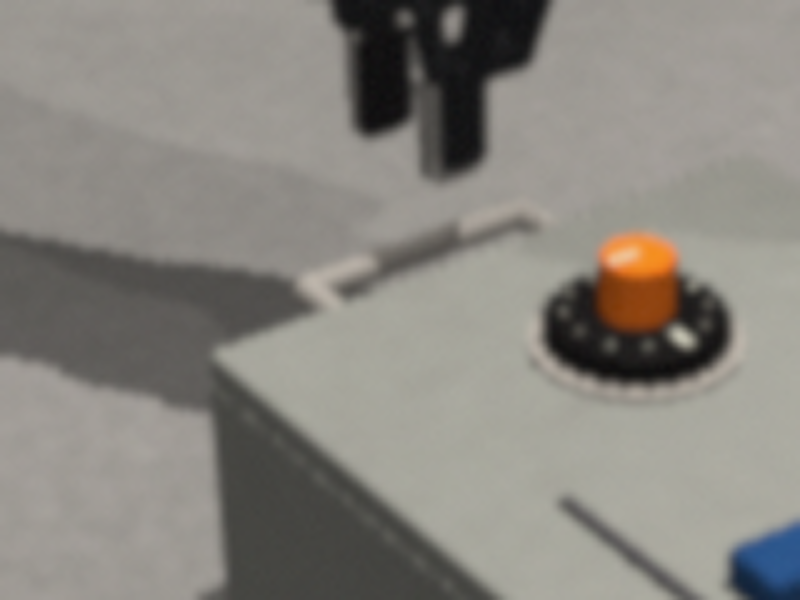

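The jaws hang over the handle bar, with the tip midpoint at crop (410,155) and the bar midpoint at crop (415,240). The knob line points to its new place. Descending, then pinching.

Call:
{"op": "send_rows", "data": {
  "deltas": [
    [0.4, -0.003, -0.005, 0.06, 0, 0, 0],
    [0.4, -0.003, -0.005, 0.12, 0, 0, 0],
    [0.4, -0.003, -0.005, 0.18, 0, 0, 0],
    [0.4, -0.003, -0.005, 0.18, 0, 0, 0]
  ]
}}

```text
clock: 31.88
tcp_pos: [0.5717, 0.0716, 0.0852]
orientation: [-2.365, -2.065, 0.005]
contact_force: [0.3, -0.0, -0.5]
grip_width: 0.0341
```

Call:
{"op": "send_rows", "data": {
  "deltas": [
    [0.4, 0, 0, 0.05, 0, 0, 0],
    [0.4, 0, 0, 0.1, 0, 0, 0],
    [0.4, 0, 0, 0.15, 0, 0, 0],
    [0.4, 0, 0, 0.15, 0, 0, 0],
    [0.4, 0, 0, 0.15, 0, 0, 0]
  ]
}}

```text
clock: 32.3
tcp_pos: [0.5727, 0.0721, 0.0643]
orientation: [-2.365, -2.066, 0.001]
contact_force: [1.4, 0.3, -0.5]
grip_width: 0.0342
```

Call:
{"op": "send_rows", "data": {
  "deltas": [
    [0.3, 0, 0, 0, 0, 0, 0],
    [0.2, 0, 0, 0, 0, 0, 0],
    [0.15, 0, 0, 0, 0, 0, 0],
    [0.1, 0, 0, 0, 0, 0, 0],
    [0.06, 0, 0, 0, 0, 0, 0],
    [0.06, 0, 0, 0, 0, 0, 0],
    [0.06, 0, 0, 0, 0, 0, 0]
  ],
  "squeeze": 30
}}

```text
clock: 32.88
tcp_pos: [0.5713, 0.0724, 0.0651]
orientation: [-2.365, -2.066, 0.004]
contact_force: [-5.7, 0.5, 4.8]
grip_width: 0.0088
```

Run:
```python
from h import *
avg(4); marks()
```

```text
t 33.03 tcp [0.5714 0.0725 0.0651] yaw_y -7.72 z [-3.e-03 -4.e-04 -1.e+00] j [ 0.17  0.57 -0.52  1.89  0.39  0.79 -0.7 ] F [-6.95  2.07  4.51] M [ 0.138  1.335 -0.164] w 0.0083
avg F tool [-0.06 -6.49 -5.04] M tool [ 1.365 -0.02   0.175]
knob mark [337.83 219.23] bmax 146.0 ring mark [345.84 236.82]
```

Call:
{"op": "send_rows", "data": {
  "deltas": [
    [0.06, 0, -0.03, 0, 0, 0, 0],
    [0.06, 0, -0.06, 0, 0, 0, 0],
    [0.06, 0, -0.1, 0, 0, 0, 0],
    [0.06, 0, -0.1, 0, 0, 0, 0]
  ]
}}

```text
clock: 33.42
tcp_pos: [0.5573, 0.0747, 0.0651]
orientation: [-2.365, -2.067, 0.0]
contact_force: [-0.8, 1.4, 0.4]
grip_width: 0.0087
```

Call:
{"op": "send_rows", "data": {
  "deltas": [
    [0.06, 0, -0.06, 0, 0, 0, 0],
    [0.06, 0, -0.13, 0, 0, 0, 0],
    [0.06, 0, -0.2, 0, 0, 0, 0],
    [0.06, 0, -0.27, 0, 0, 0, 0],
    [0.06, 0, -0.34, 0, 0, 0, 0],
    [0.06, 0, -0.41, 0, 0, 0, 0],
    [0.06, 0, -0.48, 0, 0, 0, 0],
    [0.06, 0, -0.54, 0, 0, 0, 0],
    [0.06, 0, -0.54, 0, 0, 0, 0],
    [0.06, 0, -0.54, 0, 0, 0, 0]
  ]
}}

```text
clock: 34.25
tcp_pos: [0.476, 0.0871, 0.0651]
orientation: [-2.362, -2.068, -0.0]
contact_force: [-0.6, 7.0, -1.1]
grip_width: 0.0085
```

Run:
```python
from h import *
avg(3); marks(); f=r.grab_frame("top"); cv2.imwrite("pics/t2.png",f["pixels"][...,::-1])
```

```text
t 34.35 tcp [0.4763 0.0871 0.0651] yaw_y -7.6 z [-0.001   0.0018 -1.    ] j [ 0.15  0.45 -0.56  2.1   0.37  0.69 -0.78] F [-1.23  7.37 -0.44] M [ 1.449  0.251 -0.134] w 0.0085
avg F tool [ 7.08 -2.12  1.13] M tool [0.416 1.44  0.172]
knob mark [338.07 219.02] bmax 156.0 ring mark [345.85 236.8 ]
```

Call:
{"op": "send_rows", "data": {
  "deltas": [
    [0.1, 0.004, 0, 0, 0, 0, 0],
    [0.2, 0.004, 0, 0, 0, 0, 0],
    [0.35, 0.004, 0, 0, 0, 0, 0],
    [0.35, 0.004, 0, 0, 0, 0, 0],
    [0.35, 0.004, 0, -0.1, 0, 0, 0],
    [0.35, 0.004, 0, -0.3, 0, 0, 0],
    [0.35, 0.004, 0, -0.55, 0, 0, 0],
    [0.35, 0.004, 0, -0.8, 0, 0, 0],
    [0.35, 0.004, 0, -0.8, 0, 0, 0]
  ]
}}

```text
clock: 35.2
tcp_pos: [0.4817, 0.0866, 0.1915]
orientation: [2.362, 2.062, 0.013]
contact_force: [0.4, 0.9, 0.5]
grip_width: 0.0297
```

Call:
{"op": "send_rows", "data": {
  "deltas": [
    [0.35, 0.2, 0, 0, 0, 0, 0],
    [0.35, 0.45, 0, 0, 0, 0, 0],
    [0.35, 0.7, 0, 0, 0, 0, 0],
    [0.35, 1, 0, 0, 0, 0, 0],
    [0.35, 1, 0, 0, 0, 0, 0]
  ]
}}

```text
clock: 35.62
tcp_pos: [0.4974, 0.2426, 0.1858]
orientation: [-2.355, -2.074, -0.007]
contact_force: [-0.2, 0.4, 0.8]
grip_width: 0.0298
```

Run:
```python
from h import *
avg(3); marks(); f=r.grab_frame("top"); cv2.imwrite("pics/t3.png",f["pixels"][...,::-1])
a=cv2.imread("pics/top0.png"); b=f["pixels"][...,::-1]
d=cv2.absdiff(a,b).max(2)
for n,(x0,y0,x1,y1) in {"tube":(180,170,212,255),"latch":(390,215,435,275),"puller":(262,125,358,168),"ring":(276,200,326,248)}.items(): print(n,(d[y0:y1,x0:x1]>30).mean().round(3),d[y0:y1,x0:x1].mean().round(1))
```

```text
t 35.72 tcp [0.4976 0.2362 0.1848] yaw_y -7.5 z [-6.e-04  5.e-04 -1.e+00] j [-0.02  0.39 -0.67  1.86  0.29  0.99 -0.94] F [ 1.06 -0.91  0.02] M [-0.013 -0.013 -0.039] w 0.0301
avg F tool [ 0.22  0.03 -0.17] M tool [-0.029  0.012 -0.011]
knob mark [338.08 219.03] bmax 153.0 ring mark [345.84 236.83]
tube 0.0 7.7
latch 0.0 7.9
puller 0.0 7.8
ring 0.016 8.8
```

Run:
```python
from h import *
f=r.grab_frame("top"); p=f["pixels"].astype(int); a=cv2.imread("pics/top0.png")[...,::-1].astype(int)
for P in([.574,.0723,.091],[.478,.086,.091],[.474,.0557,.091]): print(P,proj(f,P).round(1))
for c in(285,300): print(c,"before",a[285:320,c].mean(1).astype(int).tolist(),"\nafter",p[285:400,c].mean(1).astype(int).tolist())
# white marks on ring/knob, top
for n,q in(("before",a),("after",p)):
    g=q[195:250,270:330].min(2); yy,xx=np.mgrid[195:250,270:330]; ins=np.hypot(xx-300,yy-223)<18
    m=((g>105)&ins).astype(np.uint8); k,l,s,c=cv2.connectedComponentsWithStats(m); print(n,[(int(s[i,4]),c[i].round(1).tolist()) for i in range(1,k) if s[i,4]>2])
```

```text
[0.574, 0.0723, 0.091] [[291.1 298.5]]
[0.478, 0.086, 0.091] [[282.1 360.8]]
[0.474, 0.0557, 0.091] [[301.6 363.3]]
285 before [60, 73, 88, 92, 93, 91, 89, 87, 85, 86, 82, 84, 89, 103, 119, 119, 104, 88, 81, 89, 96, 89, 78, 60, 59, 57, 63, 71, 88, 93, 93, 93, 93, 92, 93] 
after [74, 75, 73, 73, 72, 72, 72, 72, 71, 72, 73, 76, 73, 72, 68, 73, 70, 71, 72, 74, 77, 73, 75, 83, 87, 97, 108, 115, 113, 102, 88, 77, 74, 68, 68, 67, 66, 64, 67, 58, 43, 42, 57, 66, 71, 70, 74, 72, 66, 71, 67, 62, 65, 65, 61, 65, 65, 81, 99, 99, 98, 93, 92, 90, 90, 90, 97, 100, 98, 99, 98, 99, 97, 96, 88, 95, 113, 127, 122, 109, 87, 67, 60, 66, 79, 93, 98, 95, 101, 97, 95, 92, 98, 96, 97, 96, 99, 97, 98, 96, 98, 98, 98, 97, 100, 96, 98, 94, 97, 96, 94, 97, 94, 97, 97]
300 before [58, 56, 54, 61, 71, 85, 87, 88, 84, 83, 88, 85, 83, 81, 85, 100, 113, 122, 107, 93, 86, 90, 92, 93, 80, 62, 58, 57, 62, 74, 83, 92, 89, 91, 90] 
after [52, 64, 72, 74, 74, 76, 70, 71, 75, 77, 70, 72, 75, 75, 73, 74, 74, 72, 71, 72, 73, 74, 72, 72, 72, 74, 74, 76, 77, 77, 74, 74, 74, 75, 73, 77, 70, 70, 71, 68, 69, 63, 50, 42, 46, 62, 71, 71, 72, 70, 70, 72, 66, 54, 57, 54, 56, 54, 62, 77, 94, 101, 99, 98, 99, 102, 96, 98, 100, 101, 100, 101, 96, 97, 98, 99, 89, 89, 106, 123, 128, 112, 90, 69, 61, 65, 83, 98, 104, 100, 101, 99, 96, 98, 97, 96, 99, 97, 96, 96, 96, 98, 99, 97, 96, 98, 97, 96, 99, 99, 98, 95, 97, 96, 99]
before [(9, [31.8, 14.3]), (13, [32.0, 22.2])]
after [(14, [31.8, 14.1]), (13, [32.5, 25.9])]
```

```bash
python3 -c "
from bench import r
print(r.hand_in(), r.get_obs()['clock'])"
```

```text
the job is handed in; nothing more can be done
the job is handed in; nothing more can be done
```

The lock is turned to its stop, the drawer stands about 96 mm open, and I handed the job in at about 36 s. No verdict was reported.

- **Knob:** I gripped only the orange knob and turned it about 61° clockwise in small steps. The measured torque then went from about +0.03 to −0.13 N·m, and I held it pressed there for about 0.35 s with the drawer shut. I never measured the 4 N at the stop directly; I judged it from that torque change. The baseline sign disagreed with what I expected (+0.03 against about −0.05 N·m).
- **Drawer:** I pinched the handle, pulled, let go and moved the arm clear. In the last pictures the bar had shifted about 63 pixels, against 62 predicted for 96 mm.
- **Ring and bystanders:** The ring's white line stayed within about 0.2 pixel (roughly 0.3 mm) of its start. I saw no change at the fuse puller, neon tube or panel latch. The tool touched nothing at the end.

**Fingertip position:** The stated fingertip position did not hold. A touch on the shelf, which read about 30 N, put the tips 10 mm behind the reported TCP instead of 11 mm ahead. I corrected for that in both grasps. The two cameras also differed by a few millimetres on the knob's position, which I settled by closing gently on it.

**Final checks:** My twelve picture views ran out before the end, so I made the last checks from pixel values and not by looking at a picture.

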